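Reset the peeler console with its service key

TASK

The peeling machine has tripped. First slide the speed slider on its console all the way left to the zero end (the short bars of its scale); then take the service key from its stand, put it fully into the keyhole, turn it clockwise to its stop and back home, and draw it out. Finally put the key back in its stand, fully seated, leaving the slider at zero and all other things where they are.

Things in the scene. Friction and masses are not known exactly. Their poses are not given: they have to be found in the camera images.
- console: fixed steel control console, 300 mm wide (y), 147 deep (x), 50 high at the front edge (towards the robot), 135 at the back. Origin: centre of its underside; x away from the robot, y to the left, z up. Its flat panel slopes 30 degrees from level, facing the robot and up; keyhole on the panel's right part, slider on the left. Place and yaw vary.
- keyhole: centre of the keyhole's mouth, 4 mm above the panel. Axes (not turning with the lock): z the panel's outward normal, x up the slope, y left across the panel. Round steel lock plug, 68 mm across. At home its slot runs along x: 22.4 mm (x) by 8.4 (y), 32 deep and open below, mouth bevelled 3 mm. The key goes in along -z until its collar rests on the mouth.
- lock (a joint): turn of the lock plug, rad: 0 at home (a stop), 1.05 (60 degrees) at the other stop; grows clockwise seen facing the panel (about -z of the keyhole). Friction 0.06 N m; stays where it is left. The key has about 0.12 rad of play in the slot either way, so the hand must turn that much further than the lock.
- speed (a joint): place of the speed slider on its track, m: 0 at the slow, zero-speed end (the panel's left end, by the shortest bar of the scale), 0.12 at the right end; hard stops at both ends. 1.5 N of friction; stays where it is left.
- speed_grip (a point): centre of the slider's black grip, 34 mm along the slope, 20 mm across (along the track), 34 mm tall; this point is 21 mm above the panel. It slides along y of the keyhole frame, to +y for the zero end. Axes as the keyhole's.
- key_bow (a point): centre of the black bow (flat handle) of the loose service key, about 90 g. z: from blade to bow; bow 44 mm wide (x), 12 thick (y), 46 tall (z). Under it a steel collar 32 mm across, 6 thick, its underside 29 mm below this point; then the blade, 20 mm wide (x), 6 thick (y), 34 long. Alike after a half turn about z. Starts upright in the stand, collar resting on the stand's top.
- key_tip (a point): end of the key's blade, on the key's axis, 63 mm below the bow's centre; axes as the bow's
- stand: fixed white plastic block that holds the key, 70 x 70 mm, 55 mm tall; origin: centre of its underside, z up. In the middle of its top an upright slot 24 mm (x) by 10 mm (y), 44 mm deep, mouth bevelled 3 mm. It stands left or right of the console, its yaw varies.
- jar: closed steel jar, 70 mm across, 85 mm tall; loose bystander, to be left alone; origin: its underside, near the middle
- slice_a: cut radish slice, disc 76 mm across, 20 mm thick; loose bystander, to be left alone; origin: its underside, near the middle
- slice_b: cut radish slice, disc 68 mm across, 20 mm thick; loose bystander, to be left alone; origin: its underside, near the middle
- peeler: hand peeler lying flat, 131 mm long, 60 mm wide at the blade, 14 mm thick; loose bystander, to be left alone; origin: its underside, near the middle
- bowl: steel bowl, 150 mm across, 60 mm tall; loose bystander, to be left alone; origin: its underside, near the middle
- brush: kitchen brush lying flat, 180 mm long, 20 mm thick; loose bystander, to be left alone; origin: its underside, near the middle
- marrow: whole marrow lying down, 206 mm long, 66 mm thick; loose bystander, to be left alone; origin: its underside, near the middle
There are look-alikes about, which are no part of the job. There is more than one size of the part that bears key_bow; the job needs the largest.

How it is judged (in metres and radians):
On the way, in this order (a step that is already met when the one before it is completed fails the run):
1. the speed slider is at its zero end (value of joint speed below 0.01 m), for 0.2 s.
2. the key is fully in the keyhole (z of key_tip in the frame of keyhole below -0.026 m and x of key_tip in the frame of keyhole between -0.008 and 0.008 m and y of key_tip in the frame of keyhole between -0.008 and 0.008 m), for 0.1 s.
3. the key, in the keyhole, has turned the lock clockwise to its stop (all of step 2 and value of joint lock above 0.93 rad), for 0.1 s.
4. the key, still in, has turned the lock back home (all of step 2 and value of joint lock below 0.2 rad), for 0.1 s.
5. the key is drawn out of the keyhole (z of key_tip in the frame of keyhole above 0.005 m and value of joint lock below 0.2 rad), for 0.1 s.
At the end, for the whole second after the job is handed in: The key stands released and still in its stand's slot: collar within 5 mm of the stand's top, blade tip within 8 mm of the slot's axis, upright within 0.12 rad. The slider is within 10 mm of its zero end and the lock within 0.2 rad of home (value of joint speed below 0.01 m and value of joint lock below 0.2 rad and z of key_bow in the frame of stand between 0.079 and 0.089 m and horizontal distance between key_tip and stand below 0.008 m and angle between key_bow's own z axis and vertical below 0.12 rad and linear speed of key below 0.02 m/s); the robot touches nothing.
It fails at once if a bystander (jar, slice, peeler, bowl, brush, marrow) is moved more than 30 mm (distance of any of jar, slice_a, slice_b, peeler, bowl, brush, marrow from where it was at the start of the episode above 0.03 m).
It also fails if it takes over 72 s, if anything falls off the work surface, if the arm or the gripper's body presses on something with over 40 N, if the wrist force passes 120 N, or if a joint passes its speed limit or range.

ROBOT

A 6-joint arm with a two-finger parallel gripper is mounted at the origin on the work surface. World frame = base frame: x ahead of the robot, y to its left, z up, the work surface at z = 0. Lengths are in mm, angles in rad, forces in N, time in s.
With the tool pointing down it reaches from about 350 to 875 mm from the base axis. Payload 4.2 kg.
Tool frame: the origin (TCP) lies at the very end of the fingers, on their centre line; the grasp point (between the pads) lies 19 mm behind it; z points along the fingers, y is the direction in which the jaws open and shut (so a half turn about z gives the same grasp; the last joint's range is limited). The gripper opens to 85 mm and grips with 20 to 120 N. Pads are 22 mm wide; open, the fingers measure 114 mm over their backs; the gripper's body (76 mm by 85 mm) begins 54 mm behind the grasp point. The pads swing forward as they close: fully open they stand 13 mm farther back than shut.
Start: joints at [-0.979, 0.385, 0.008, 0, -1.194, -0.259], TCP at [204.197, -590.68, 231.312] pointing down, gripper open.
Joint ranges: [-3.14, 3.14], [-1.21, 2.06], [-1.07, 1.41], [-3.16, 2.05], [-2.99, -0.16], [-3.1, 3.1]. Speed limits (rad/s): [2.79, 2.79, 3.14, 3.14, 3.14, 3.14].

INTERFACE

Orientations are given as a unit quaternion [x, y, z, w].
In Python, from bench import telemetry, eyes, arm gives the robot as it stands. The module is installed in compiled form; this text tells all that it offers.
- The arm moves only by the tool move_arm, never from a script. Its argument "deltas" is text: rows parted by semicolons, each of 6 numbers parted by spaces: the shift along the tool's x, y, z in cm, then the turn, a rotation vector about the tool's x, y, z in rad. A call has 1 to 12 rows; each row shifts and turns the commanded pose from where the row before left it, along the tool's axes as they then stand; what a row does not reach is not made up. A row lasts 1/8 s, in which the tool goes at most 62.5 mm and 10.7 degrees, less where a joint would pass 70% of its speed; a pose out of reach is approached as far as the arm can. A call is refused whole if a number of a shift passes 6.25 or a number of a turn 0.188, either way. A call with a gripper value outside its range is refused whole. "grip" is the finger opening in cm, from 0 to 8.54, set as the call begins (left out, the last holds). The fingers move at their own pace and stop on an object; the grip force is fixed at half the most. Time passes only in rows, so rows that do not move let the fingers close. It gives the time, the measured TCP pose, the force and the opening at its end, in the units of the state.
- telemetry.read_state(): the state, without advancing time (a new reading comes with each control period).
- eyes.get_image(name): name is "scene" or "top"; returns a dict with "pixels" (420x560x3 uint8, blue, green, red), "range_z" (420x560 float32, mm along the optical axis (not along the pixel's ray), 0 where there is no reading), "fx", "fy", "cx", "cy" (pixels), "origin" and "orientation" of the camera in the world. Camera axes: x right, y up, looking along -z (the intrinsics and any distortion apply to the point x, -y, -z); pixel columns grow to the right and rows downward; lengths in mm; the calibration is good to about 2 mm. A picture is of the moment at which its call begins.
- arm.job_done(): hands the job in, once; it reports no verdict.
Trained networks look in a picture, given as the dict that the camera call returned (one of the last four; its "shot" number tells which), for a name from the list of things; names that differ only in an ending like _2 or _b are one class to them, and where a whole thing is asked for, a point or a joint stands for the part that bears it (a point fixed in the world has none). Each returns a list of dicts, best first, with "p" (0 to 1); they miss things now and then, are a little off and sometimes report something else, mostly with a low value. They report only what shows in the picture. A call takes as long as a camera call. They do not tell look-alikes from the thing itself.
- eyes.boxes_of(picture, name): "point" ([x, y, z] in mm, in world coordinates, good to about 4 mm: the middle of the surface that is visible of it).
The state is a dict: "clock": time; "joints": joint angles; "joint_vel": joint speeds; "joint_efforts": joint torques, N m; "position": TCP position; "ee_rot": TCP orientation; "contact_force": force on the tool from outside, world axes, zero at the start; "wrist_torque": the same for the moment, N m; "gripper_width": finger opening in mm.
Only numpy, scipy, OpenCV 4.12 (cv2) and the standard library are available. Lean on these libraries where they do the work, as an engineer would, in place of code of your own. Each camera call takes 0.05 s, during which the arm holds its last target.

## Working session

There is one attempt and no reset: what is moved stays moved. The work goes in short steps, Python scripts to look and compute and a tool call to move; the robot and the scene stay as the last step left them, time stands still between calls to the robot, and variables do not carry over. Pictures are saved under pics/ and viewed, and the job is handed in when it is done.

Besides the shell and the picture viewer there is one more tool, called after "Call:" in YAML: its name, and indented under it one key for each argument. move_arm: Moves the arm, as the interface text tells. Its arguments: {"type":"object","properties":{"deltas":{"type":"string"},"grip":{"type":"number"}},"required":["deltas"]}

```bash
mkdir -p pics; cat > h.py <<'E'
import numpy as np, cv2, pickle
from scipy.spatial.transform import Rotation as R
from bench import telemetry, eyes, arm
def cloud(im):
    z=im["range_z"]; v,u=np.mgrid[0:z.shape[0],0:z.shape[1]]
    p=np.stack([(u-im["cx"])/im["fx"]*z,-(v-im["cy"])/im["fy"]*z,-z],-1)
    w=p@R.from_quat(im["orientation"]).as_matrix().T+np.array(im["origin"])
    w[z==0]=np.nan
    return w
E
python3 - <<'E'
from h import *
print(telemetry.read_state())
for n in ["scene","top"]:
    im=eyes.get_image(n); pickle.dump(im,open(n+".pkl","wb"))
    print(n,[ (k,im[k]) for k in im if k not in("pixels","range_z")])
    cv2.imwrite(f"pics/{n}0.png",im["pixels"])
    for t in ["console","stand","key_bow","speed_grip","keyhole","jar","slice_a","peeler","bowl","brush","marrow"]:
        try: print(t,[(np.round(d["point"]).tolist(),round(d["p"],2)) for d in eyes.boxes_of(im,t)])
        except Exception as e: print(t,e)
E
```

```text
{'clock': 0.0, 'joints': array([-9.79393368e-01,  3.85543897e-01,  6.61690896e-03, -5.16884746e-04,
       -1.19394439e+00, -2.58607516e-01]), 'joint_vel': array([ 2.42758491e-04,  1.20527305e-04, -3.82565269e-04,  8.61240576e-04,
       -4.45957367e-04,  9.80006863e-05]), 'joint_efforts': array([ 4.77900212e-04, -3.92293525e+01,  1.88400525e+01,  4.18601856e+00,
       -4.64025172e-03,  3.90883017e-06]), 'position': array([ 204.02020147, -590.15368244,  230.22305024]), 'ee_rot': array([-1.65536775e-01,  9.86203043e-01,  1.04426906e-03, -2.08960592e-04]), 'contact_force': array([-0.92467317, -0.47633346, -0.05006712]), 'wrist_torque': array([-0.00091021,  0.03054609,  0.03248062]), 'gripper_width': 85.3445385125342}
scene [('fx', 453.3832766490723), ('fy', 453.3832766490723), ('cx', 278.5270973924091), ('cy', 207.26930269005084), ('origin', array([1184.61365776, -302.83158545,  780.2893558 ])), ('orientation', array([0.31977954, 0.19532828, 0.48718454, 0.78882136])), ('shot', 1)]
console [([652.0, 26.0, 81.0], 0.88)]
stand [([501.0, -326.0, 49.0], 0.67)]
key_bow [([493.0, -330.0, 86.
[... 616 characters left out ...]
013e+03])), ('orientation', array([ 0.04201703, -0.04939068, -0.70071009,  0.71049313])), ('shot', 2)]
console [([588.0, 41.0, 99.0], 0.93)]
stand [([481.0, -312.0, 54.0], 0.7)]
key_bow [([687.0, -311.0, 21.0], 0.7), ([480.0, -321.0, 95.0], 0.49), ([576.0, -364.0, 48.0], 0.49), ([580.0, -278.0, 54.0], 0.4)]
speed_grip [([579.0, 78.0, 125.0], 0.5)]
keyhole [([586.0, -48.0, 99.0], 0.62)]
jar [([504.0, 298.0, 90.0], 0.65)]
slice_a [([370.0, 184.0, 19.0], 0.78), ([366.0, -144.0, 19.0], 0.63)]
peeler [([373.0, -11.0, 11.0], 0.57)]
bowl [([678.0, 336.0, 24.0], 0.84), ([578.0, -42.0, 96.0], 0.7)]
brush [([686.0, -310.0, 21.0], 0.8)]
marrow [([773.0, 38.0, 58.0], 0.92), ([374.0, -12.0, 12.0], 0.28)]
```

View pics/scene0.png

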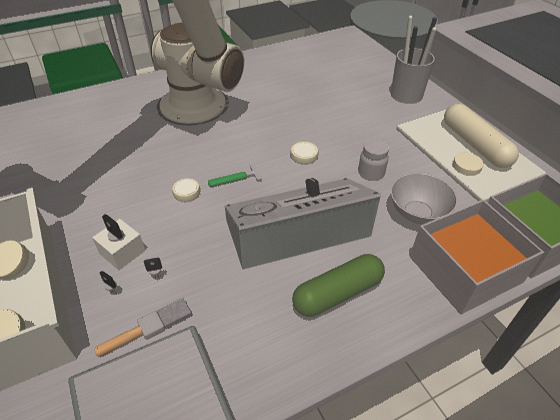

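View pics/top0.png

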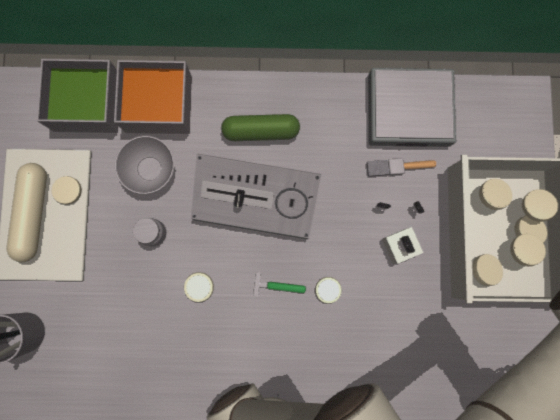

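The key candidates are the key in the white stand at top (407,243) / scene (113,228), and two smaller loose keys at top (383,206) and (419,208). The bars get shorter towards +y, which is left in the top image. Next I'll take close crops and depth measurements.

```bash
python3 - <<'E'
from h import *
T=pickle.load(open("top.pkl","rb"));S=pickle.load(open("scene.pkl","rb"))
a=cv2.resize(T["pixels"][145:250,185:325],None,fx=5,fy=5,interpolation=cv2.INTER_CUBIC)
cv2.imwrite("pics/c1.png",a)
b=cv2.resize(T["pixels"][190:280,365:445],None,fx=5,fy=5,interpolation=cv2.INTER_CUBIC)
c=cv2.resize(S["pixels"][200:300,80:180],None,fx=4.5,fy=4.5,interpolation=cv2.INTER_CUBIC)
cv2.imwrite("pics/c2.png",np.hstack([b,c[:450]][0:1])); cv2.imwrite("pics/c3.png",c)
cv2.imwrite("pics/c4.png",cv2.resize(S["pixels"][165:270,215:390],None,fx=4.5,fy=4.5,interpolation=cv2.INTER_CUBIC))
for n,I in(("top",T),("scene",S)):
    w=cloud(I); 
    m=(abs(w[...,2])<12)&(w[...,0]>300)&(w[...,0]<800)&(abs(w[...,1])<300)
    q=w[m]; A=np.c_[q[:,:2],np.ones(len(q))]; co=np.linalg.lstsq(A,q[:,2],rcond=None)[0]; print(n,"table z",co, np.median(q[:,2]))
    # stand top
    m=(w[...,2]>48)&(w[...,2]<62)&(w[...,0]>430)&(w[...,0]<540)&(w[...,1]>-380)&(w[...,1]<-270)
    q=w[m]; print("stand",len(q),np.median(q,0), cv2.minAreaRect(q[:,:2].astype(np.float32)))
    m=(w[...,2]>68)&(w[...,0]>430)&(w[...,0]<540)&(w[...,1]>-380)&(w[...,1]<-270)
    q=w[m]; print("key",len(q),q.mean(0),q.min(0),q.max(0), cv2.minAreaRect(q[:,:2].astype(np.float32)))
    m=(w[...,2]>15)&(w[...,0]>550)&(w[...,0]<620)&(w[...,1]>-400)&(w[...,1]<-250)
    q=w[m]; print("small", q[q[:,1]<-320].max(0),q[q[:,1]<-320].min(0),q[q[:,1]>-320].max(0),q[q[:,1]>-320].min(0))
    # panel
    m=(w[...,2]>52)&(w[...,2]<134)&(w[...,0]>500)&(w[...,0]<690)&(abs(w[...,1])<180)
    q=w[m]
    best=None; rng=np.random.default_rng(0)
    for _ in range(400):
        s=q[rng.choice(len(q),3,False)]; nn=np.cross(s[1]-s[0],s[2]-s[0]); nn/=np.linalg.norm(nn)+1e-9
        if abs(nn[2]-.866)>.06 and abs(nn[2]+.866)>.06: continue
        k=abs((q-s[0])@nn)<2
        if best is None or k.sum()>best.sum(): best=k
    pq=q[best]; c0=pq.mean(0); nn=np.linalg.svd(pq-c0,full_matrices=False)[2][2]; nn*=np.sign(nn[2])
    print("panel",best.sum(),c0,nn,"yaw",np.arctan2(-nn[1],-nn[0]),"tilt",np.degrees(np.arccos(nn[2])), "rect",cv2.minAreaRect(pq[:,:2].astype(np.float32)))
E
```

```text
top table z [ 1.57888495e-04 -3.13386269e-04 -3.03540452e-01] -0.29769118277874895
stand 640 [ 479.79173271 -322.01264167   54.92190611] ((480.5450134277344, -328.07794189453125), (70.42501068115234, 71.27770233154297), 24.122270584106445)
key 146 [ 479.91215915 -325.67691789   97.29189396] [ 459.96355634 -340.41444764   68.92197036] [ 500.81557334 -315.52399822  113.15393296] ((480.6321105957031, -327.643310546875), (43.15381622314453, 13.036345481872559), 24.430755615234375)
small [ 591.204117   -357.445541     68.52109748] [ 562.89050693 -377.35120956   24.91540744] [ 590.74907331 -263.5895457    65.93991559] [ 570.29056431 -294.58187974   23.05699531]
panel 3814 [594.54473884  44.41874509  95.70651631] [-0.48978839  0.08003297  0.86816016] yaw -0.1619716926728207 tilt 29.7544632372407 rect ((590.6876831054688, 44.27294921875), (294.8599853515625, 149.0491485595703), 81.37953186035156)
scene table z [-0.00039053  0.00030934  0.15229828] -0.30521407602032014
stand 790 [ 491.51655952 -331.62398932   54.64383399] ((481.37518310546875, -328.19476318359375), (74.18540954589844, 71.31549835205078), 23.723268508911133)
key 235 [ 488.52485836 -328.21394359   93.25069148] [ 463.25732668 -340.53769986   68.03489551] [ 503.58876388 -316.21757297  108.84631708] ((483.36328125, -328.5855407714844), (43.712608337402344, 11.898649215698242), 22.399215698242188)
small [ 593.09291311 -357.18265187   63.11030132] [ 563.58523926 -379.48138616   15.45892965] [ 592.64650295 -263.92406644   62.69170523] [ 575.17494238 -294.94431783   24.07671178]
panel 2457 [603.27970467  37.36718566 100.67427442] [-0.49305576  0.07365897  0.86687391] yaw -0.148296032399318 tilt 29.902625029539703 rect ((592.20947265625, 43.82630920410156), (295.54638671875, 146.50563049316406), 81.2753677368164)
```

View pics/c1.png

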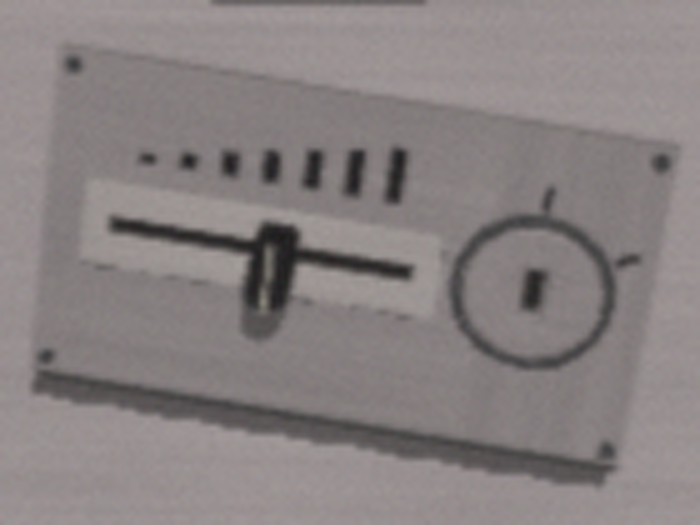

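View pics/c2.png

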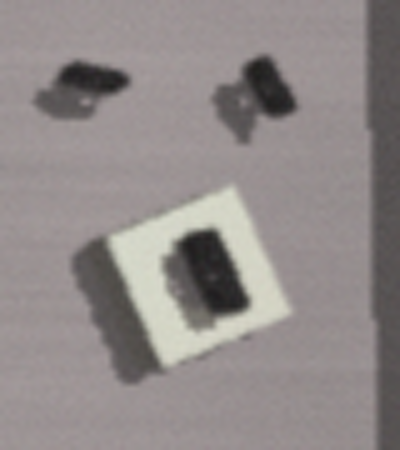

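View pics/c3.png

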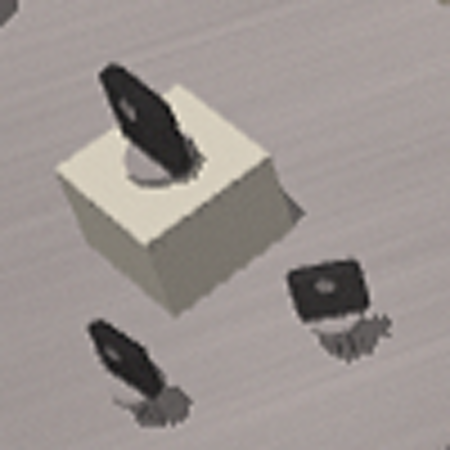

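View pics/c4.png

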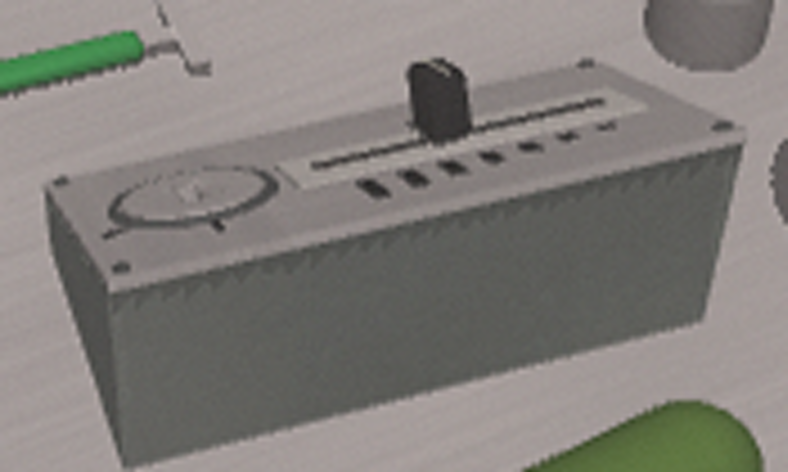

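The c1–c4 crops show three things:
- **Key:** the one in the stand has a bow 43–44 mm wide, with its top at about 108 mm. The loose keys are narrower, about 30 mm, so the stand key is the largest.
- **Slider:** it's mid-track, at c1 (270,262).
- **Keyhole:** the plug is centred near c1 (533,290).

Next I'll work out the keyhole and grip positions exactly.

```bash
cat >> h.py <<'E'
psi=-0.151
xk=np.array([np.cos(psi)*np.cos(np.pi/6),np.sin(psi)*np.cos(np.pi/6),.5]); zk=np.array([-.5*np.cos(psi),-.5*np.sin(psi),np.cos(np.pi/6)]); yk=np.cross(zk,xk)
Rk=np.stack([xk,yk,zk],1)
Rt=np.stack([xk,-yk,-zk],1)
P0=np.array([591.3,44.,92.5])
def ray(im,u,v,h):
    d=R.from_quat(im["orientation"]).as_matrix()@np.array([(u-im["cx"])/im["fx"],-(v-im["cy"])/im["fy"],-1.]); o=np.array(im["origin"])
    t=((P0+h*zk-o)@zk)/(d@zk); return o+t*d
def rows(p1,R1,n,p0=None,R0=None):
    s=telemetry.read_state()
    if p0 is None:p0=s["position"]
    if R0 is None:R0=R.from_quat(s["ee_rot"]).as_matrix()
    rv=R.from_matrix(R0.T@R1).as_rotvec(); out=[]
    A=R0.copy()
    for i in range(n):
        t=A.T@(np.array(p1)-p0)/n/10
        out.append(" ".join(f"{x:.2f}" for x in t)+" "+" ".join(f"{x:.3f}" for x in rv/n))
        A=A@R.from_rotvec(rv/n).as_matrix()
    print("rv",rv,"dp",np.array(p1)-p0); 
    for i in range(0,n,12): print("; ".join(out[i:i+12]))
def loc(p): return Rk.T@(np.array(p)-P0)
E
python3 - <<'E'
from h import *
T=pickle.load(open("top.pkl","rb"));S=pickle.load(open("scene.pkl","rb"))
def tp(x,y):return 185+(x-2)/5,145+(y-2)/5
def sp(x,y):return 215+(x-1.75)/4.5,165+(y-1.75)/4.5
pts={"ring":((533,291),(194,196),0),"lineL":((110,222),(604,100),0),"lineR":((412,272),(314,167),0),
"cTL":((73,64),(722,126),0),"cTR":((661,162),(120,268),0),"cBL":((46,356),(587,63),0),"cBR":((606,450),(62,181),0)}
for k,(a,b,h) in pts.items():
    A=ray(T,*tp(*a),h);B=ray(S,*sp(*b),h); print(k,A.round(1),B.round(1),"loc",loc(A).round(1),loc(B).round(1))
for n,I in(("top",T),("scene",S)):
    w=cloud(I); l=(w-P0)@Rk
    m=(l[...,2]>10)&(abs(l[...,0])<60)&(l[...,2]<60)&(abs(l[...,1])<130)
    q=l[m]; print(n,"grip loc",len(q),q.min(0),q.max(0),np.percentile(q,[5,50,95],axis=0))
    m=(abs(l[...,0])<75)&(abs(l[...,1])<140)&(abs(l[...,2])<8); print("panel h",np.nanmedian(l[...,2][m]))
    m=m&(np.hypot(l[...,0],l[...,1]+90)<25);print("plug h",np.nanmedian(l[...,2][m]))
E
```

```text
ring [577.1 -45.3  92.2] [571.  -41.2  88.3] loc [ -0.6 -90.4   0. ] [ -8.3 -87.2  -0. ]
lineL [608.1 161.5  91.9] [600.3 168.5  86.8] loc [ -1.2 118.7   0. ] [-11.3 124.5  -0. ]
lineR [585.7  13.8  91.9] [578.1  18.7  87.2] loc [ -1.2 -30.7  -0. ] [-10.6 -27.   -0. ]
cTL [678.  176.4 130.5] [673.6 179.9 127.7] loc [ 76. 144.  -0.] [ 70.4 146.7  -0. ]
cTR [ 634.9 -104.3  130.3] [ 630.7 -102.5  127.7] loc [  75.5 -140.     0. ] [  70.5 -138.9    0. ]
cBL [545.9 196.4  53.4] [541.6 200.7  50.5] loc [-78.3 143.8   0. ] [-84.  147.4  -0. ]
cBR [502.8 -83.9  53.1] [498.6 -81.5  50.5] loc [ -78.8 -139.8   -0. ] [ -84. -138.    0.]
top grip loc 150 [-17.76261204 -98.84830524  10.23458317] [23.04791108 46.37469027 45.95225147] [[-13.67724752  26.20213419  13.97771434]
 [  4.28083412  34.65209118  37.0969203 ]
 [ 16.25222954  44.28040693  42.6223382 ]]
panel h 1.0559622557487476
plug h 4.099178621725872
scene grip loc 193 [-18.20705266  25.54532172  10.07302578] [21.41424561 45.50707248 39.26331486] [[-11.25749247  26.01114739  11.43122901]
 [ 13.46594948  31.40654092  26.3237173 ]
 [ 17.48182862  43.37438396  38.54711225]]
panel h 0.7364383247207104
plug h 4.400218497495533
```

```bash
sed -i 's/^P0=.*/P0=np.array([590.0,46.0,92.5])/; s/^psi=.*/psi=-0.152/' h.py; python3 - <<'E'
from h import *
T=pickle.load(open("top.pkl","rb"));S=pickle.load(open("scene.pkl","rb"))
def tp(x,y):return 185+(x-2)/5,145+(y-2)/5
def sp(x,y):return 215+(x-1.75)/4.5,165+(y-1.75)/4.5
pts={"ring":((533,291),(194,196),4),"slot":((533,290),(192,192),4),"lineL":((110,222),(604,100),1),"lineR":((412,272),(314,167),1),
"cTL":((73,64),(722,126),0),"cTR":((661,162),(120,268),0),"cBL":((46,356),(587,63),0),"cBR":((606,450),(62,181),0)}
for k,(a,b,h) in pts.items():
    A=ray(T,*tp(*a),h);B=ray(S,*sp(*b),h); print(k,A.round(1),B.round(1),"loc",loc(A).round(1),loc(B).round(1))
for n,I in(("top",T),("scene",S)):
    w=cloud(I); l=(w-P0)@Rk
    m=(l[...,2]>10)&(abs(l[...,0])<60)&(l[...,2]<60)&(l[...,1]>0)&(l[...,1]<130)
    q=l[m]; print(n,"grip loc",len(q),q.min(0),q.max(0))
    m=(abs(l[...,0])<75)&(abs(l[...,1])<140)&(abs(l[...,2])<8); print("panel h",np.nanmedian(l[...,2][m]))
    m=m&(np.hypot(l[...,0],l[...,1]+92)<25);print("plug h",np.nanmedian(l[...,2][m]))
K=P0+Rk@np.array([0,-92,4]);print("K",K)
g=P0+Rk@np.array([3,33.5,30]);print("g",g)
# pushing start: TCP right of grip
rows(P0+Rk@np.array([2,-5,80]),Rt,22)
E
```

```text
ring [576.5 -45.1  97.4] [581.8 -45.7 100.4] loc [  2.8 -92.1   4. ] [  9.  -91.9   4. ]
slot [576.9 -45.1  97.6] [575.9 -44.2  97. ] loc [  3.3 -92.1   4. ] [  2.  -91.3   4. ]
lineL [607.8 161.3  93.8] [604.  165.6  91.2] loc [  0.8 116.6   1. ] [ -4.4 120.3   1. ]
lineR [585.4  13.7  93.8] [582.1  16.6  91.7] loc [  1.  -32.6   1. ] [ -3.3 -30.3   1. ]
cTL [677.9 176.3 131.2] [675.  178.6 129.4] loc [ 77.5 142.1   0. ] [ 73.8 143.9   0. ]
cTR [ 634.7 -104.2  131.2] [ 632.5 -103.1  129.8] loc [  77.3 -141.7    0. ] [  74.5 -141.     0. ]
cBL [545.8 196.3  54.2] [543.3 199.4  52.4] loc [-76.7 141.8   0. ] [-80.2 144.5  -0. ]
cBR [502.8 -83.9  54.1] [500.8 -82.2  52.8] loc [ -76.9 -141.6   -0. ] [ -79.4 -140.2    0. ]
top grip loc 146 [-16.41832889  24.20262885  10.16891022] [18.63875247 44.57933238 45.17455432]
panel h 0.28958943875473453
plug h 3.332355822999792
scene grip loc 185 [-16.86250007  23.76847561  10.43608324] [22.76391761 43.72443824 38.48492477]
panel h -0.04788457312222993
plug h 3.5277487624865493
K [574.0928451  -44.63642989  95.96410162]
g [582.81348265  80.9915944
[... 211 characters left out ...]
.06 1.26 0.08 0.031 0.008 -0.117; -3.19 0.90 0.02 0.031 0.008 -0.117; -3.27 0.52 -0.02 0.031 0.008 -0.117; -3.31 0.13 -0.06 0.031 0.008 -0.117; -3.30 -0.26 -0.08 0.031 0.008 -0.117; -3.25 -0.64 -0.10 0.031 0.008 -0.117; -3.15 -1.02 -0.09 0.031 0.008 -0.117; -3.01 -1.39 -0.08 0.031 0.008 -0.117; -2.83 -1.73 -0.05 0.031 0.008 -0.117
-2.60 -2.05 -0.02 0.031 0.008 -0.117; -2.35 -2.34 0.03 0.031 0.008 -0.117; -2.06 -2.60 0.09 0.031 0.008 -0.117; -1.74 -2.82 0.16 0.031 0.008 -0.117; -1.40 -2.99 0.24 0.031 0.008 -0.117; -1.04 -3.13 0.33 0.031 0.008 -0.117; -0.68 -3.22 0.42 0.031 0.008 -0.117; -0.30 -3.26 0.52 0.031 0.008 -0.117; 0.08 -3.25 0.62 0.031 0.008 -0.117; 0.45 -3.20 0.73 0.031 0.008 -0.117
```

Call:
move_arm:
  deltas: "-2.44 2.22 0.3 0.031 0.008 -0.117; -2.68 1.93 0.2 0.031 0.008 -0.117; -2.89 1.61 0.15 0.031 0.008 -0.117; -3.06 1.26 0.08 0.031 0.008 -0.117; -3.19 0.90 0.0 0.031 0.008 -0.117; -3.27 0.52 0 0.031 0.008 -0.117; -3.31 0.13 -0.05 0.031 0.008 -0.117; -3.30 -0.26 -0.08 0.031 0.008 -0.117; -3.25 -0.64 -0.10 0.031 0.008 -0.117; -3.15 -1.02 -0.1 0.031 0.008 -0.117; -3.01 -1.39 -0.1 0.031 0.008 -0.117; -2.83 -1.73 -0.05 0.031 0.008 -0.117"
  grip: 0

```text
clock: 2.7
position: [394.4, -242.1, 194.6]
ee_rot: [0.758, -0.628, 0.176, 0.015]
contact_force: [-0.1, -0.7, -1.0]
gripper_width: 0.3
```

```bash
python3 - <<'E'
from h import *
print(telemetry.read_state()["joints"].round(3))
rows(P0+Rk@np.array([2,-5,80]),Rt,10)
E
```

```text
[-0.078 -0.022 -0.813  0.443 -0.548 -0.09 ]
rv [ 0.3162363   0.07974458 -1.16891817] dp [156.9992978  288.99334577 -31.77674535]
-2.59 -2.05 -0.02 0.032 0.008 -0.117; -2.34 -2.33 0.03 0.032 0.008 -0.117; -2.05 -2.59 0.09 0.032 0.008 -0.117; -1.74 -2.81 0.16 0.032 0.008 -0.117; -1.40 -2.98 0.24 0.032 0.008 -0.117; -1.04 -3.12 0.33 0.032 0.008 -0.117; -0.68 -3.21 0.42 0.032 0.008 -0.117; -0.30 -3.25 0.52 0.032 0.008 -0.117; 0.07 -3.24 0.62 0.032 0.008 -0.117; 0.44 -3.19 0.73 0.032 0.008 -0.117
```

Call:
move_arm:
  deltas: "-2.6 -2.05 0 0.032 0.008 -0.117; -2.34 -2.33 0 0.032 0.008 -0.117; -2.05 -2.6 0.1 0.032 0.008 -0.117; -1.74 -2.8 0.15 0.032 0.008 -0.117; -1.4 -3.0 0.25 0.032 0.008 -0.117; -1.04 -3.12 0.33 0.032 0.008 -0.117; -0.7 -3.2 0.4 0.032 0.008 -0.117; -0.30 -3.25 0.5 0.032 0.008 -0.117; 0.07 -3.25 0.6 0.032 0.008 -0.117; 0.45 -3.2 0.75 0.032 0.008 -0.117; 0 0 0 0 0 0"

```text
clock: 4.08
position: [552.6, 48.3, 167.5]
ee_rot: [0.963, -0.074, 0.256, 0.02]
contact_force: [-1.2, 0.3, 0.6]
gripper_width: -0.1
```

```bash
python3 - <<'E'
from h import *
s=telemetry.read_state();print(s["joints"].round(3),loc(s["position"]))
rows(P0+Rk@np.array([2,-5,13]),Rt,5)
im=eyes.get_image("scene");cv2.imwrite("pics/s1.png",im["pixels"])
E
```

```text
[ 0.17   0.127 -0.948  1.581 -0.16  -0.294] [ 5.23749794 -3.40160961 83.62006198]
rv [ 0.0022994   0.00335367 -0.00167344] dp [ 31.88946458  -6.50191119 -62.77751666]
-0.06 0.03 1.41 0.000 0.001 -0.000; -0.06 0.03 1.41 0.000 0.001 -0.000; -0.06 0.03 1.41 0.000 0.001 -0.000; -0.06 0.03 1.41 0.000 0.001 -0.000; -0.06 0.03 1.41 0.000 0.001 -0.000
```

View pics/s1.png

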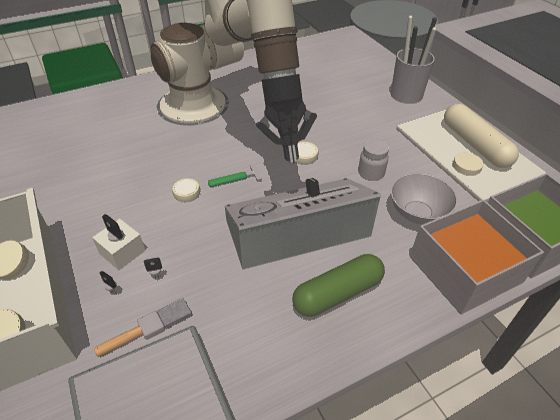

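```bash
cat > fk.py <<'E'
import numpy as np
from scipy.spatial.transform import Rotation as R
from scipy.optimize import least_squares
def fk(q,p):
    d1,a1,a2,a3,d4,d6=p
    Ry=lambda t:R.from_rotvec([0,t,0]); Rx=lambda t:R.from_rotvec([t,0,0]); Rz=lambda t:R.from_rotvec([0,0,t])
    A=Rz(q[0]); pos=A.apply([a1,0,0])+[0,0,d1]
    A=A*Ry(q[1]); pos=pos+A.apply([0,0,a2])
    A=A*Ry(-q[2]); pos=pos+A.apply([d4,0,a3])
    A=A*Rx(S4*q[3])*Ry(-q[4])
    pos=pos+A.apply([d6,0,0])
    A=A*Rx(S6*q[5])
    return pos,A
S4=S6=-1
E
python3 - <<'E'
import fk; from fk import *; from h import telemetry
s=telemetry.read_state()
D=[([-0.979393,0.385543,0.0066,-.0005,-1.193944,-.258607],[204.02,-590.154,230.223],[-1.65536775e-01,9.86203043e-01,1.04426906e-03,-2.08960592e-04]),
([-0.078,-0.022,-0.813,0.443,-0.548,-0.09],[394.4,-242.1,194.6],[0.758,-0.628,0.176,0.015]),
(s["joints"],s["position"],s["ee_rot"])]
for a in(1,-1):
  for b in(1,-1):
    fk.S4,fk.S6=a,b
    f=lambda p:np.concatenate([fk.fk(q,p)[0]-x for q,x,_ in D])
    r=least_squares(f,[450,50,450,40,450,250])
    T=[ (fk.fk(q,r.x)[1].inv()*R.from_quat(o)) for q,x,o in D]
    print(a,b,r.cost,r.x.round(1),[ (T[0].inv()*t).magnitude().round(3) for t in T], T[0].as_matrix().round(2).tolist())
E
```

```text
Traceback (most recent call last):
AttributeError: 'function' object has no attribute 'fk'
```

```bash
python3 - <<'E'
import fk as F; from fk import R,least_squares,np; from h import telemetry
s=telemetry.read_state()
D=[([-0.979393,0.385543,0.0066,-.0005,-1.193944,-.258607],[204.02,-590.154,230.223],[-1.65536775e-01,9.86203043e-01,1.04426906e-03,-2.08960592e-04]),
([-0.078,-0.022,-0.813,0.443,-0.548,-0.09],[394.4,-242.1,194.6],[0.758,-0.628,0.176,0.015]),
(s["joints"],s["position"],s["ee_rot"])]
for a in(1,-1):
  for b in(1,-1):
    F.S4,F.S6=a,b
    f=lambda p:np.concatenate([F.fk(q,p)[0]-x for q,x,_ in D])
    r=least_squares(f,[450,50,450,40,450,250])
    T=[ (F.fk(q,r.x)[1].inv()*R.from_quat(o)) for q,x,o in D]
    print(a,b,r.cost,r.x.round(1),[ (T[0].inv()*t).magnitude().round(3) for t in T], T[0].as_matrix().round(2).tolist())
E
```

```text
Traceback (most recent call last):
AttributeError: 'float' object has no attribute 'round'
```

```bash
python3 - <<'E'
import fk as F; from fk import R,least_squares,np; from h import telemetry
s=telemetry.read_state()
D=[([-0.979393,0.385543,0.0066,-.0005,-1.193944,-.258607],[204.02,-590.154,230.223],[-1.65536775e-01,9.86203043e-01,1.04426906e-03,-2.08960592e-04]),
([-0.078,-0.022,-0.813,0.443,-0.548,-0.09],[394.4,-242.1,194.6],[0.758,-0.628,0.176,0.015]),
(s["joints"],s["position"],s["ee_rot"])]
for a in(1,-1):
  for b in(1,-1):
    F.S4,F.S6=a,b
    f=lambda p:np.concatenate([F.fk(q,p)[0]-x for q,x,_ in D])
    r=least_squares(f,[450,50,450,40,450,250])
    T=[ (F.fk(q,r.x)[1].inv()*R.from_quat(o)) for q,x,o in D]
    print(a,b,r.cost,r.x.round(1),[ round(float((T[0].inv()*t).magnitude()),3) for t in T], T[0].as_matrix().round(2).tolist())
E
```

```text
1 1 18007.608572236455 [-1640.    551.1   622.1   477.7  -387.4  -688. ] [0.0, 1.189, 3.091] [[0.0, -0.0, 1.0], [-0.87, 0.49, 0.0], [-0.49, -0.87, 0.0]]
1 -1 18007.608572236455 [-1640.    551.1   622.1   477.7  -387.4  -688. ] [0.0, 0.889, 3.121] [[0.0, -0.0, 1.0], [-1.0, 0.0, 0.0], [-0.0, -1.0, -0.0]]
-1 1 16438.043135803262 [513.  -38.8 685.4 -41.7 432.3 716.9] [0.0, 0.339, 0.072] [[0.0, 0.0, 1.0], [-0.87, 0.49, 0.0], [-0.49, -0.87, 0.0]]
-1 -1 16438.043135803262 [513.  -38.8 685.4 -41.7 432.3 716.9] [0.0, 0.002, 0.0] [[0.0, 0.0, 1.0], [-1.0, 0.0, 0.0], [-0.0, -1.0, 0.0]]
```

```bash
sed -i 's/d1,a1,a2,a3,d4,d6=p/d1,a1,a2,a3,d4,d6,b=p/; s/A.apply(\[a1,0,0\])/A.apply([a1,b,0])/' fk.py; python3 - <<'E'
import fk as F; from fk import R,least_squares,np; from h import telemetry
s=telemetry.read_state()
D=[([-0.979393,0.385543,0.0066,-.0005,-1.193944,-.258607],[204.02,-590.154,230.223]),
([-0.078,-0.022,-0.813,0.443,-0.548,-0.09],[394.4,-242.1,194.6]),
(s["joints"],s["position"])]
f=lambda p:np.concatenate([F.fk(q,p)[0]-x for q,x in D])
r=least_squares(f,[450,50,450,40,450,250,-160])
print(r.cost,r.x.round(1),r.fun.round(1),np.linalg.svd(r.jac)[1])
E
```

```text
7331.83817352217 [-458.5  227.4  656.8  192.7   62.4   82.9 -128.1] [ 26.1  17.7  -7.2   8.8  63.5  16.8  12.4 -94.8  -9.6] [3.35691013 2.47193339 1.7416431  0.63144797 0.39766621 0.15842075
 0.07359552]
```

```bash
sed -i 's/A.apply(\[a1,b,0\])/A.apply([a1,0,0])/; s/    pos=pos+A.apply(\[d6,0,0\])/    pos=pos+A.apply([d6,b,0])/' fk.py; python3 - <<'E'
import fk as F; from fk import R,least_squares,np; from h import telemetry
s=telemetry.read_state()
D=[([-0.979393,0.385543,0.0066,-.0005,-1.193944,-.258607],[204.02,-590.154,230.223]),
([-0.078,-0.022,-0.813,0.443,-0.548,-0.09],[394.4,-242.1,194.6]),
(s["joints"],s["position"])]
f=lambda p:np.concatenate([F.fk(q,p)[0]-x for q,x in D])
r=least_squares(f,[450,0,450,0,450,250,-160])
print(r.cost,r.x.round(1),r.fun.round(1),np.linalg.svd(r.jac)[1])
E
```

```text
0.019746319440096062 [ 1.602e+02  5.000e-01  5.644e+02  1.000e-01  4.214e+02  2.971e+02
 -1.597e+02] [ 0.   0.   0.1 -0.  -0.  -0.1  0.   0.1  0.1] [3.38814235 2.60526579 1.50153982 0.54991137 0.36625657 0.18195539
 0.09388599]
```

```bash
cat >> fk.py <<'E'
P=[160.2,0.4,564.4,0.1,421.4,297.1,-159.7]
C=R.from_matrix([[0,0,1],[-1,0,0],[0,-1,0]])
LO=np.array([-3.14,-1.21,-1.07,-3.16,-2.99,-3.1]);HI=np.array([3.14,2.06,1.41,2.05,-.16,3.1])
def tool(q):
    p,A=fk(q,P); return p,(A*C)
def ik(p,M,q0):
    M=R.from_matrix(M)
    f=lambda q:np.r_[(tool(q)[0]-p)/100,(tool(q)[1].inv()*M).as_rotvec()]
    r=least_squares(f,np.clip(q0,LO+1e-4,HI-1e-4),bounds=(LO,HI)); return r.x,np.linalg.norm(r.fun)
def allik(p,M,n=60):
    rng=np.random.default_rng(1); o=[]
    for _ in range(n):
        q,e=ik(p,M,rng.uniform(LO,HI))
        if e<1e-3 and not any(np.abs(q-x).max()<.02 for x in o): o.append(q)
    return o
E
python3 - <<'E'
from h import *; from fk import *
Kp=P0+Rk@np.array([1.5,-92,4])
def down(az): 
    x=np.array([np.cos(az),np.sin(az),0]); z=np.array([0,0,-1.]); return np.stack([x,np.cross(z,x),z],1)
s=np.array([481,-328,0.])
B=np.diag([-1,-1,1.])
for nm,p,M in [("slideend",P0+Rk@np.array([2,70,15]),Rt),("key in",Kp+zk*10,Rt),("key above",Kp+zk*70,Rt),("turned",Kp+zk*10,Rt@R.from_rotvec([0,0,1.3]).as_matrix()),("stand",s+[0,0,68],down(.42)),("standup",s+[0,0,150],down(.42))]:
  for v,MM in(("A",M),("B",M@B)):
    print(nm,v); 
    for q in allik(p,MM): print("   ",q.round(2))
E
```

```text
slideend A
slideend B
key in A
key in B
key above A
key above B
turned A
turned B
stand A
    [-0.32  0.48 -0.3   0.   -0.79  2.31]
stand B
    [-0.32  0.48 -0.3  -0.   -0.79 -0.83]
standup A
    [-0.32  0.38 -0.21 -0.   -0.97  2.31]
standup B
    [-0.32  0.38 -0.21 -0.   -0.97 -0.83]
```

```bash
python3 - <<'E'
from h import *; from fk import *
print(tool(telemetry.read_state()["joints"])[0], ik(*[telemetry.read_state()["position"],R.from_quat(telemetry.read_state()["ee_rot"]).as_matrix()],telemetry.read_state()["joints"]))
Kp=P0+Rk@np.array([1.5,-92,4])
rng=np.random.default_rng(0)
for nm,p,M in [("slideend",P0+Rk@np.array([2,70,15]),Rt),("key in",Kp+zk*10,Rt),("key above",Kp+zk*70,Rt),("turned",Kp+zk*10,Rt@R.from_rotvec([0,0,1.3]).as_matrix())]:
    o=sorted([ik(p,M,rng.uniform(LO,HI)) for _ in range(60)],key=lambda a:a[1])
    for q,e in o[:6]: print(nm,q.round(2),round(e,4),(tool(q)[0]-p).round(1),np.degrees((tool(q)[1].inv()*R.from_matrix(M)).as_rotvec()).round(1))
E
```

```text
[551.68536958  47.78952421 167.2476925 ] (array([ 0.16918575,  0.12634737, -0.94951065,  1.58002674, -0.16007759,
       -0.2938286 ]), np.float64(5.982534611784489e-16))
slideend [ 0.15  0.31 -0.86  2.05 -0.18 -0.75] 0.0195 [0.1 0.1 0.3] [0.7 0.8 0. ]
slideend [ 0.15  0.31 -0.86  2.05 -0.18 -0.75] 0.0195 [0.1 0.1 0.3] [0.7 0.8 0. ]
slideend [ 0.15  0.31 -0.86  2.05 -0.18 -0.75] 0.0195 [0.1 0.1 0.3] [0.7 0.8 0. ]
slideend [ 0.15  0.31 -0.86  2.05 -0.18 -0.75] 0.0195 [0.1 0.1 0.3] [ 0.7  0.8 -0. ]
slideend [ 0.15  0.31 -0.86  2.05 -0.18 -0.75] 0.0195 [0.1 0.1 0.3] [0.7 0.8 0. ]
slideend [ 0.15  0.31 -0.86  2.05 -0.18 -0.75] 0.0195 [0.1 0.1 0.3] [0.7 0.8 0. ]
key in [ 0.19  0.27 -0.8   0.68 -0.16  0.57] 0.1409 [ 0.7 -0.3  2.1] [-1.7  7.8  0. ]
key in [ 0.19  0.27 -0.8   0.68 -0.16  0.57] 0.1409 [ 0.7 -0.3  2.1] [-1.7  7.8  0. ]
key in [ 0.19  0.27 -0.8   0.68 -0.16  0.57] 0.1409 [ 0.7 -0.3  2.1] [-1.7  7.8  0. ]
key in [ 0.19  0.27 -0.8   0.68 -0.16  0.57] 0.1409 [ 0.7 -0.3  2.1] [-1.7  7.8  0. ]
key in [ 0.19  0.27 -0.8   0.68 -0.16  0.57] 0.1409 [ 0.7 -0.3  2.1] [-1.7  7.8  0. ]
key 
[... 380 characters left out ...]
.0618 [0.1 0.1 1.1] [0.6 3.4 0. ]
key above [ 0.14  0.13 -0.93  1.09 -0.16  0.22] 0.0618 [0.1 0.1 1.1] [0.6 3.4 0. ]
key above [ 0.14  0.13 -0.93  1.09 -0.16  0.22] 0.0618 [0.1 0.1 1.1] [0.6 3.4 0. ]
turned [ 0.19  0.27 -0.8   0.68 -0.16 -0.73] 0.1409 [ 0.7 -0.3  2.1] [7.1 3.7 0. ]
turned [ 0.19  0.27 -0.8   0.68 -0.16 -0.73] 0.1409 [ 0.7 -0.3  2.1] [ 7.1  3.7 -0. ]
turned [ 0.19  0.27 -0.8   0.68 -0.16 -0.73] 0.1409 [ 0.7 -0.3  2.1] [7.1 3.7 0. ]
turned [ 0.19  0.27 -0.8   0.68 -0.16 -0.73] 0.1409 [ 0.7 -0.3  2.1] [7.1 3.7 0. ]
turned [ 0.19  0.27 -0.8   0.68 -0.16 -0.73] 0.1409 [ 0.7 -0.3  2.1] [7.1 3.7 0. ]
turned [ 0.19  0.27 -0.8   0.68 -0.16 -0.73] 0.1409 [ 0.7 -0.3  2.1] [7.1 3.7 0. ]
```

```bash
cat > scan.py <<'E'
from h import *; from fk import *
Kp=P0+Rk@np.array([1.5,-92,4])
def down(az): 
    x=np.array([np.cos(az),np.sin(az),0]); z=np.array([0,0,-1.]); return np.stack([x,np.cross(z,x),z],1)
s=np.array([481,-328,0.])
B=np.diag([-1,-1,1.])
Ry=lambda a:R.from_rotvec([0,a,0]).as_matrix()
def hole(a,V,th,h):
    M=R.from_rotvec(-th*zk).as_matrix()@Rt@V@Ry(a); return Kp+(32+h)*zk+19*M[:,2],M
def stand(a,V,h):
    M=down(.42)@V@Ry(a); return s+[0,0,87+h]+19*M[:,2],M
E
python3 - <<'E'
from scan import *
rng=np.random.default_rng(0)
for a in np.radians([-40,-30,-20,-15,-10,10,15,20,30,40]):
  for n,V in(("A",np.eye(3)),("B",B)):
    r=[]
    for p in [hole(a,V,0,50),hole(a,V,0,0),hole(a,V,.6,0),hole(a,V,1.25,0),stand(a,V,0),stand(a,V,60)]:
        best=None
        for _ in range(8):
            q,e=ik(*p,rng.uniform(LO,HI))
            if best is None or e<best[1]: best=(q,e)
            if e<1e-4:break
        r.append(best)
    print(round(np.degrees(a)),n,[round(e,3) for _,e in r])
    if max(e for _,e in r)<1e-3: print(np.array([q for q,_ in r]).round(2))
E
```

```text
-40 A [np.float64(0.0), np.float64(0.0), np.float64(0.0), np.float64(0.0), np.float64(0.0), np.float64(0.0)]
[[ 0.2   0.39 -0.19 -0.07 -1.15  1.25]
 [ 0.18  0.48 -0.17 -0.06 -1.09  1.27]
 [-0.    0.45 -0.12 -0.44 -1.06  1.15]
 [-0.2   0.42 -0.19 -0.86 -0.95  1.06]
 [-0.16  0.7  -0.18  0.37 -1.31  1.94]
 [-0.16  0.64 -0.14  0.36 -1.42  1.98]]
-40 B [np.float64(0.0), np.float64(0.0), np.float64(0.287), np.float64(0.0), np.float64(0.0), np.float64(0.0)]
-30 A [np.float64(0.0), np.float64(0.0), np.float64(0.0), np.float64(0.0), np.float64(0.0), np.float64(0.0)]
[[ 0.23  0.31 -0.33  0.   -0.93  1.19]
 [ 0.21  0.4  -0.32 -0.   -0.85  1.21]
 [ 0.06  0.38 -0.25 -0.36 -0.83  1.06]
 [-0.1   0.35 -0.28 -0.76 -0.73  0.92]
 [-0.19  0.64 -0.22  0.32 -1.17  1.99]
 [-0.19  0.57 -0.17  0.3  -1.29  2.03]]
-30 B [np.float64(0.0), np.float64(0.0), np.float64(0.098), np.float64(0.0), np.float64(0.0), np.float64(0.0)]
-20 A [np.float64(0.0), np.float64(0.0), np.float64(0.0), np.float64(0.0), np.float64(0.0), np.float64(0.0)]
[[ 0.27  0.24 -0.49  0.11 -0.69  1.07]
 [ 0.25  0.34 -0.48  0.12 -0.59  1.08]
 [ 
[... 2299 characters left out ...]
loat64(0.0)]
[[ 0.23  0.31 -0.33  0.   -0.93 -1.95]
 [ 0.21  0.4  -0.32 -0.   -0.85 -1.94]
 [ 0.06  0.38 -0.25 -0.36 -0.83 -2.08]
 [-0.1   0.35 -0.28 -0.76 -0.73 -2.22]
 [-0.19  0.64 -0.22  0.32 -1.17 -1.15]
 [-0.19  0.57 -0.17  0.3  -1.29 -1.11]]
40 A [np.float64(0.0), np.float64(0.0), np.float64(0.162), np.float64(0.0), np.float64(0.0), np.float64(0.0)]
40 B [np.float64(0.0), np.float64(0.0), np.float64(0.0), np.float64(0.0), np.float64(0.0), np.float64(0.0)]
[[ 0.2   0.39 -0.19 -0.07 -1.15 -1.89]
 [ 0.18  0.48 -0.17 -0.06 -1.09 -1.87]
 [-0.    0.45 -0.12 -0.44 -1.06 -1.99]
 [-0.2   0.42 -0.19 -0.86 -0.95 -2.08]
 [-0.16  0.7  -0.18  0.37 -1.31 -1.2 ]
 [-0.16  0.64 -0.14  0.36 -1.42 -1.16]]
```

```bash
cat >> scan.py <<'E'
Rs=Rt@Ry(-np.radians(20))
def sim(q,p1,R1,n):
    p0,A=tool(q); A=A.as_matrix(); rv=R.from_matrix(A.T@R1).as_rotvec(); mx=0;qs=[]
    for i in range(1,n+1):
        qn,e=ik(p0+(p1-p0)*i/n,A@R.from_rotvec(rv*i/n).as_matrix(),q); mx=np.maximum(mx,abs(qn-q)*8); qs.append((qn,e)); q=qn
    print("max vel",mx.round(2),"maxerr",max(e for _,e in qs),"end",q.round(2)); return q
E
python3 - <<'E'
from scan import *
q=telemetry.read_state()["joints"]; print(tool(q)[0],telemetry.read_state()["position"])
t=P0+Rk@np.array([0,-6,75])
q1=sim(q,t,Rs,10); rows(t,Rs,10)
t2=P0+Rk@np.array([0,-6,14]);q2=sim(q1,t2,Rs,6)
t3=P0+Rk@np.array([0,80,14]);q3=sim(q2,t3,Rs,12)
E
```

```text
[551.68536958  47.78952421 167.2476925 ] [551.83436091  47.71896738 167.27086799]
max vel [1.08 0.12 0.51 3.07 0.52 2.12] maxerr 4.678963201888898e-10 end [ 0.43  0.26 -0.45  0.14 -0.72  0.89]
rv [ 0.00221945 -0.34500277 -0.00364971] dp [ 0.18951343 -1.97171218 -9.81896271]
-0.04 0.02 0.09 0.000 -0.035 -0.000; -0.04 0.02 0.09 0.000 -0.035 -0.000; -0.04 0.02 0.09 0.000 -0.035 -0.000; -0.04 0.02 0.09 0.000 -0.035 -0.000; -0.03 0.02 0.09 0.000 -0.035 -0.000; -0.03 0.02 0.09 0.000 -0.035 -0.000; -0.03 0.02 0.09 0.000 -0.035 -0.000; -0.02 0.02 0.10 0.000 -0.035 -0.000; -0.02 0.02 0.10 0.000 -0.035 -0.000; -0.02 0.02 0.10 0.000 -0.035 -0.000
max vel [0.05 0.15 0.01 0.02 0.16 0.02] maxerr 6.690029526112334e-15 end [ 0.39  0.37 -0.45  0.16 -0.61  0.9 ]
max vel [0.09 0.03 0.05 0.02 0.03 0.11] maxerr 1.0269242300526014e-10 end [ 0.53  0.41 -0.39  0.18 -0.64  0.75]
```

Call:
move_arm:
  deltas: "0 0 0 0 -0.012 0; 0 0 0 0 -0.012 0; 0 0 0 0 -0.012 0; 0 0 0 0 -0.012 0; 0 0 0.1 0 -0.03 0; 0 0 0.1 0 -0.03 0; 0 0 0.1 0 -0.03 0; 0 0 0.1 0 -0.03 0; 0 0 0.1 0 -0.045 0; 0 0 0.1 0 -0.045 0; 0 0 0.1 0 -0.045 0; 0 0 0.1 0 -0.045 0"

```text
clock: 5.62
position: [553.7, 46.5, 159.8]
ee_rot: [0.993, -0.078, 0.084, 0.007]
contact_force: [0.8, -0.2, 0.2]
gripper_width: 0.2
```

```bash
cat > st.py <<'E'
from scan import *
def st():
    s=telemetry.read_state(); l=Rk.T@(s["position"]-P0)
    print("t",round(s["clock"],2),"q",s["joints"].round(2),"loc",l.round(1),"pos",s["position"].round(1),"F_k",(Rk.T@s["contact_force"]).round(1),"w",round(s["gripper_width"],1))
    return s["joints"]
E
python3 - <<'E'
from st import *
q=st()
t2=P0+Rk@np.array([0,-6,14]);sim(q,t2,Rs,6);rows(t2,Rs,6)
E
```

```text
t 5.62 q [ 0.43  0.26 -0.44  0.14 -0.74  0.89] loc [ 2.5 -5.  76.3] pos [553.7  46.5 159.8] F_k [ 0.8 -0.1 -0.2] w 0.2
max vel [0.05 0.15 0.02 0.03 0.17 0.02] maxerr 1.1557870868645887e-14 end [ 0.39  0.37 -0.45  0.16 -0.61  0.9 ]
rv [ 0.00137077  0.00498988 -0.00560357] dp [ 28.50929767  -5.40642724 -55.18939284]
0.32 0.01 0.99 0.000 0.001 -0.001; 0.32 0.01 0.99 0.000 0.001 -0.001; 0.32 0.02 0.99 0.000 0.001 -0.001; 0.32 0.02 0.99 0.000 0.001 -0.001; 0.32 0.02 0.99 0.000 0.001 -0.001; 0.32 0.02 0.99 0.000 0.001 -0.001
```

Call:
move_arm:
  deltas: "0.32 0 1 0 0 0; 0.32 0 1 0 0 0; 0.32 0 1 0 0 0; 0.32 0 1 0 0 0; 0.32 0 1 0 0 0; 0.32 0 1 0 0 0; 0 -1 0 0 0 0; 0 -1 0 0 0 0; 0 -1 0 0 0 0; 0 -1 0 0 0 0; 0 -1 0 0 0 0; 0 -1 0 0 0 0"

```text
clock: 7.12
position: [592.3, 102.3, 104.0]
ee_rot: [0.993, -0.078, 0.085, 0.007]
contact_force: [-1.1, -1.3, 0.2]
gripper_width: 0.2
```

```bash
python3 - <<'E'
from st import *
q=st()
for n in("top","scene"):
    im=eyes.get_image(n); w=cloud(im); pickle.dump(im,open(n+"1.pkl","wb"))
    cv2.imwrite(f"pics/{n}1.png",cv2.resize(im["pixels"][145:250,150:325] if n=="top" else im["pixels"][120:260,200:390],None,fx=4,fy=4))
E
```

```text
t 7.12 q [ 0.49  0.4  -0.41  0.17 -0.64  0.79] loc [ 0.3 56.  13.1] pos [592.3 102.3 104. ] F_k [-0.6 -1.5  0.6] w 0.2
```

View pics/scene1.png

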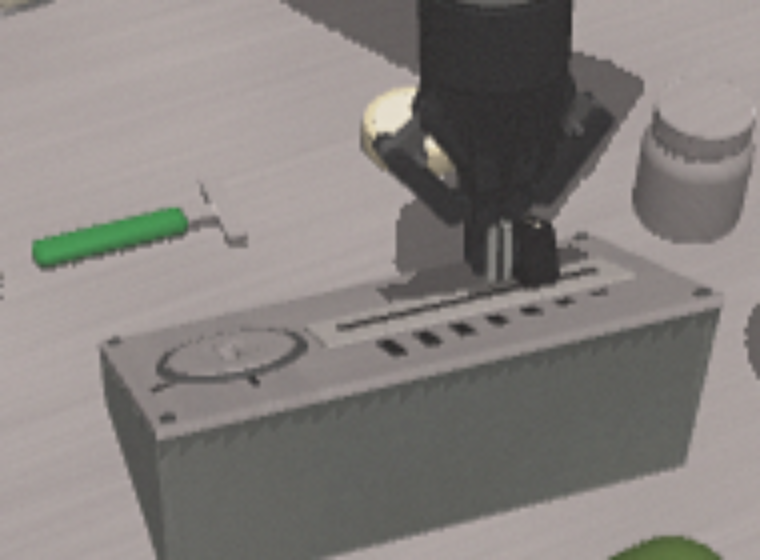

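The fingers are pushing the grip (scene1 ~(537,250)), and it's near the left end of the track. I'll carry on to the stop.

Call:
move_arm:
  deltas: "0 -0.8 0 0 0 0; 0 -0.8 0 0 0 0; 0 -0.4 0 0 0 0; 0 -0.3 0 0 0 0; 0 0 0 0 0 0"

```text
clock: 7.85
position: [596.2, 124.6, 103.8]
ee_rot: [0.993, -0.078, 0.086, 0.007]
contact_force: [-1.5, 0.5, 1.2]
gripper_width: 0.2
```

```bash
python3 -c "
from st import *
st()"
```

```text
t 7.85 q [ 0.52  0.41 -0.39  0.18 -0.65  0.76] loc [ 0.7 78.7 12.7] pos [596.2 124.6 103.8] F_k [-0.8  0.3  1.8] w 0.2
```

Call:
move_arm:
  deltas: "0 -0.3 0 0 0 0; 0 -0.3 0 0 0 0; 0 -0.3 0 0 0 0; 0 0 0 0 0 0"

```text
clock: 8.35
position: [595.7, 125.8, 103.9]
ee_rot: [0.993, -0.08, 0.082, 0.013]
contact_force: [4.6, -24.3, 7.4]
gripper_width: -0.0
```

```bash
python3 -c "
from st import *
st()"
```

```text
t 8.35 q [ 0.53  0.41 -0.38  0.19 -0.66  0.74] loc [ 0.2 79.7 13.1] pos [595.7 125.8 103.9] F_k [ 10.8 -23.3   2.3] w -0.0
```

Force rose to 24 N with no further travel, so the slider is at its hard stop. I'll back off, lift, and plan the move to the stand.

Call:
move_arm:
  deltas: "0 0.9 0 0 0 0; 0 0.8 0 0 0 0; 0 0.5 -1 0 0 0; 0 0.5 -4 0 0 0; 0 0 -4 0 0 0; 0 0 -3 0 0 0"

```text
clock: 9.1
position: [573.2, 110.8, 224.9]
ee_rot: [0.993, -0.077, 0.087, 0.006]
contact_force: [-0.1, -0.1, -0.3]
gripper_width: 0.0
```

```bash
python3 - <<'E'
from st import *
q=st()
a=-np.radians(20); I=np.eye(3)
p,M=stand(a,I,75); mid=np.array([500,-150,230.])
sim(q,p,M,14); rows(p,M,14)
q2=sim(sim(q,p,M,14),*stand(a,I,0),8)
im=eyes.get_image("scene"); pickle.dump(im,open("scene2.pkl","wb")); cv2.imwrite("pics/scene2.png",cv2.resize(im["pixels"][150:270,210:390],None,fx=4,fy=4,interpolation=cv2.INTER_CUBIC))
E
```

```text
t 9.1 q [ 0.52  0.24 -0.28  0.14 -0.92  0.82] loc [ 43.3  61.6 127.9] pos [573.2 110.8 224.9] F_k [-0.2 -0.2 -0.2] w 0.0
max vel [0.47 0.24 0.09 0.3  0.22 0.95] maxerr 4.126361054258248e-12 end [-0.22  0.49 -0.18  0.22 -1.19  2.1 ]
rv [-0.05177811 -0.50884003 -0.57892598] dp [ -98.15858484 -441.49908698  -80.77145836]
-0.30 3.22 0.53 -0.004 -0.036 -0.041; -0.42 3.21 0.55 -0.004 -0.036 -0.041; -0.53 3.19 0.58 -0.004 -0.036 -0.041; -0.64 3.16 0.62 -0.004 -0.036 -0.041; -0.74 3.13 0.65 -0.004 -0.036 -0.041; -0.85 3.09 0.69 -0.004 -0.036 -0.041; -0.95 3.05 0.74 -0.004 -0.036 -0.041; -1.05 3.01 0.78 -0.004 -0.036 -0.041; -1.14 2.96 0.84 -0.004 -0.036 -0.041; -1.23 2.91 0.89 -0.004 -0.036 -0.041; -1.32 2.85 0.95 -0.004 -0.036 -0.041; -1.40 2.79 1.01 -0.004 -0.036 -0.041
-1.47 2.73 1.07 -0.004 -0.036 -0.041; -1.55 2.66 1.13 -0.004 -0.036 -0.041
max vel [0.47 0.24 0.09 0.3  0.22 0.95] maxerr 4.126361054258248e-12 end [-0.22  0.49 -0.18  0.22 -1.19  2.1 ]
max vel [0.   0.09 0.09 0.02 0.16 0.04] maxerr 3.1396743236476554e-15 end [-0.23  0.57 -0.26  0.24 -1.03  2.06]
```

View pics/scene2.png

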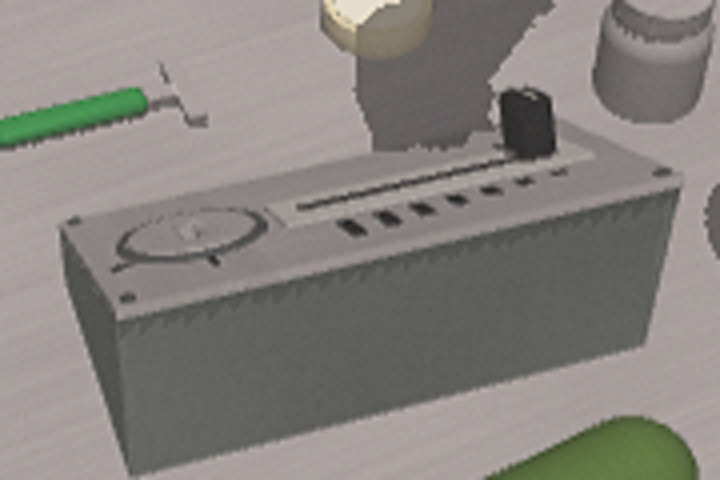

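The slider is at the zero end, grip at scene2 (527,122) beside the shortest bar. Now I'll move over the stand and open the gripper.

Call:
move_arm:
  deltas: "-0.30 3.2 0.5 -0.004 -0.036 -0.041; -0.42 3.2 0.5 -0.004 -0.036 -0.041; -0.53 3.2 0.6 -0.004 -0.036 -0.041; -0.64 3.16 0.6 -0.004 -0.036 -0.041; -0.74 3.13 0.6 -0.004 -0.036 -0.041; -0.85 3.09 0.7 -0.004 -0.036 -0.041; -0.95 3.05 0.75 -0.004 -0.036 -0.041; -1.05 3.0 0.78 -0.004 -0.036 -0.041; -1.14 2.96 0.84 -0.004 -0.036 -0.041; -1.23 2.9 0.9 -0.004 -0.036 -0.041; -1.32 2.85 0.95 -0.004 -0.036 -0.041; -1.40 2.8 1 -0.004 -0.036 -0.041"
  grip: 7

```text
clock: 10.65
position: [487.8, -268.6, 155.6]
ee_rot: [0.977, 0.164, -0.133, 0.035]
contact_force: [0.4, 0.8, -0.2]
gripper_width: 70.0
```

Call:
move_arm:
  deltas: "-1.47 2.75 1.05 -0.004 -0.036 -0.041; -1.55 2.65 1.1 -0.004 -0.036 -0.041; 0 0 0 0 0 0"

```text
clock: 11.02
position: [472.9, -331.8, 143.7]
ee_rot: [0.964, 0.201, -0.17, 0.038]
contact_force: [0.0, -0.5, -0.1]
gripper_width: 70.3
```

```bash
python3 - <<'E'
from st import *
q=st()
a=-np.radians(20); I=np.eye(3)
rows(*stand(a,I,0),6)
for n in("top","scene"):
    im=eyes.get_image(n); pickle.dump(im,open(n+"3.pkl","wb"))
    cv2.imwrite(f"pics/{n}3.png",cv2.resize(im["pixels"][180:300,350:460] if n=="top" else im["pixels"][130:300,60:220],None,fx=4,fy=4))
    w=cloud(im)
    m=(w[...,2]>68)&(w[...,2]<108)&(w[...,0]>450)&(w[...,0]<510)&(w[...,1]>-355)&(w[...,1]<-300)
    print(n,m.sum())
E
```

```text
t 11.03 q [-0.23  0.49 -0.19  0.23 -1.19  2.09] loc [ -25.1 -391.2   73.7] pos [ 472.9 -331.8  143.7] F_k [ 0.  -0.5 -0.1] w 70.3
rv [ 0.00246134  0.00073979 -0.00868128] dp [  2.20157221   1.1781835  -74.60344666]
0.47 -0.01 1.15 0.000 0.000 -0.001; 0.46 -0.01 1.15 0.000 0.000 -0.001; 0.46 -0.01 1.15 0.000 0.000 -0.001; 0.46 -0.01 1.15 0.000 0.000 -0.001; 0.46 -0.01 1.15 0.000 0.000 -0.001; 0.46 -0.00 1.15 0.000 0.000 -0.001
top 52
scene 235
```

View pics/scene3.png

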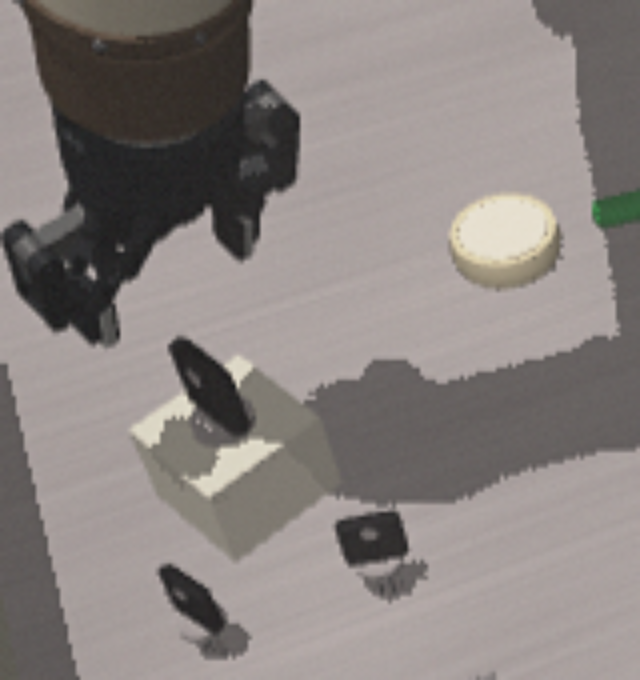

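View pics/top3.png

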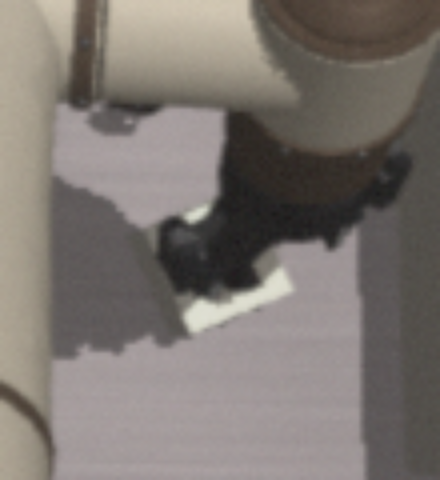

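The scene3 crop shows open fingers straddling the bow (bow at (210,385)), with the loose keys clear of them. I'll descend and close.

Call:
move_arm:
  deltas: "0.46 0 1.15 0 0 -0.002; 0.46 0 1.15 0 0 -0.002; 0.46 0 1.15 0 0 -0.002; 0.46 0 1.15 0 0 -0.002; 0.46 0 1.15 0 0 0; 0.46 0 1.15 0 0 0; 0 0 0 0 0 0"

```text
clock: 12.0
position: [474.7, -330.4, 69.0]
ee_rot: [0.963, 0.206, -0.171, 0.037]
contact_force: [0.1, 0.3, -1.0]
gripper_width: 70.1
```

Call:
move_arm:
  deltas: "0 0 0 0 0 0; 0 0 0 0 0 0; 0 0 0 0 0 0; 0 0 0 0 0 0; 0 0 0 0 0 0; 0 0 0 0 0 0"
  grip: 0

```text
clock: 12.75
position: [475.7, -330.6, 70.7]
ee_rot: [0.963, 0.206, -0.169, 0.038]
contact_force: [0.6, 0.3, 2.8]
gripper_width: 11.4
```

```bash
python3 - <<'E'
from st import *
q=st(); s=telemetry.read_state(); pickle.dump(s,open("grasp.pkl","wb")); print(s["contact_force"].round(1),s["wrist_torque"].round(2),s["ee_rot"])
E
```

```text
t 12.75 q [-0.22  0.57 -0.26  0.25 -1.03  2.06] loc [ -59.3 -389.5    9.1] pos [ 475.7 -330.6   70.7] F_k [1.9 0.4 2.1] w 11.4
[0.6 0.3 2.8] [ 0.43 -0.36 -0.08] [ 0.96305313  0.20595569 -0.16926019  0.03823493]
```

Call:
move_arm:
  deltas: "-0.3 0 -0.8 0 0 0; -0.46 0 -1.15 0 0 0; -0.46 0 -1.15 0 0 0; -0.46 0 -1.15 0 0 0; -0.46 0 -1.15 0 0 0; -0.46 0 -1.15 0 0 0; -0.46 0 -1.15 0 0 0; -0.46 0 -1.15 0 0 0; 0 0 0 0 0 0"

```text
clock: 13.88
position: [473.4, -331.6, 166.7]
ee_rot: [0.963, 0.206, -0.168, 0.039]
contact_force: [-1.1, -0.5, -1.3]
gripper_width: 11.6
```

```bash
cat >> scan.py <<'E'
def inhand():
    g=pickle.load(open("grasp.pkl","rb")); G=R.from_quat(g["ee_rot"]).as_matrix()
    kx=np.array([G[0,0],G[1,0],0]); kx/=np.linalg.norm(kx); K=np.stack([kx,np.cross([0,0,1],kx),[0,0,1]],1)
    b=G.T@(np.array([480.9,-328,84.])-g["position"]); 
    return b,G.T@K   # bow pos, key rot in tool
E
python3 - <<'E'
from st import *
q=st(); b,KR=inhand(); print(b,KR.round(3), "key yaw",np.degrees(np.arctan2(*(R.from_quat(pickle.load(open('grasp.pkl','rb'))['ee_rot']).as_matrix()@KR)[[1,0],[0,0]])))
s=telemetry.read_state(); A=R.from_quat(s["ee_rot"]).as_matrix(); bow=s["position"]+A@b; kz=(A@KR)[:,2]; print("bow",bow,"kz",kz)
for n in("top","scene"):
    im=eyes.get_image(n); pickle.dump(im,open(n+"4.pkl","wb"))
    px=im["pixels"].copy()
    px=cv2.resize(px,None,fx=4,fy=4)
    Rc=R.from_quat(im["orientation"]).as_matrix()
    for h in(0,-29,-63,23):
        c=Rc.T@(bow+h*kz-im["origin"]); u=im["cx"]-c[0]/c[2]*im["fx"]; v=im["cy"]+c[1]/c[2]*im["fy"]
        cv2.circle(px,(int(4*u+2),int(4*v+2)),4,(0,0,255),-1)
    u,v=int(4*u),int(4*v); cv2.imwrite(f"pics/{n}4.png",px[max(0,v-250):v+350,max(0,u-350):u+350])
E
```

```text
t 13.88 q [-0.22  0.46 -0.16  0.22 -1.23  2.11] loc [ -13.2 -390.9   93.3] pos [ 473.4 -331.6  166.7] F_k [-1.5 -0.7 -0.6] w 11.6
[  0.90041812  -0.17989444 -14.46783136] [[ 0.94  -0.    -0.342]
 [ 0.001 -1.     0.004]
 [-0.342 -0.004 -0.94 ]] key yaw 24.100390370083247
bow [ 478.54735391 -328.99944114  179.98224091] kz [-2.02722261e-03  4.15549307e-04  9.99997859e-01]
```

View pics/scene4.png

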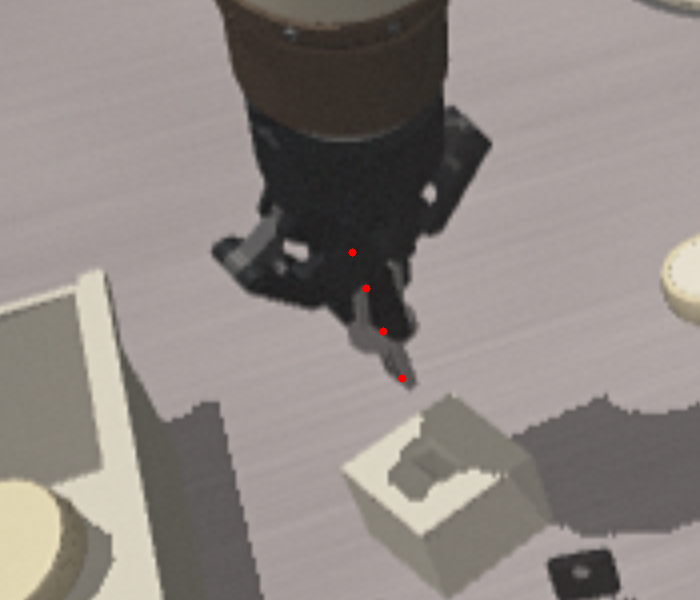

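```bash
python3 - <<'E'
from scan import *
def rect(im,h,c,half=45,s=4):
    n=int(2*half*s); jj,ii=np.meshgrid(np.arange(n),np.arange(n))
    lx=c[0]+half-ii/s; ly=c[1]+half-jj/s   # up = +x, left=+y
    W=P0+lx[...,None]*xk+ly[...,None]*yk+h*zk
    C=(W-im["origin"])@R.from_quat(im["orientation"]).as_matrix()
    u=(im["cx"]-C[...,0]/C[...,2]*im["fx"]).astype(np.float32); v=(im["cy"]+C[...,1]/C[...,2]*im["fy"]).astype(np.float32)
    o=cv2.remap(im["pixels"],u,v,cv2.INTER_CUBIC)
    cv2.circle(o,(n//2,n//2),int(34*s),(0,0,255),1); cv2.drawMarker(o,(n//2,n//2),(0,0,255),0,20,1); 
    cv2.rectangle(o,(n//2-int(4.2*s),n//2-int(11.2*s)),(n//2+int(4.2*s),n//2+int(11.2*s)),(0,255,0),1); return o
T=pickle.load(open("top.pkl","rb"));S=pickle.load(open("scene2.pkl","rb"))
c=(0,-92)
cv2.imwrite("pics/r4.png",np.hstack([rect(T,4,c),rect(S,4,c)]))
Rc=R.from_quat(S["orientation"]).as_matrix()
E
```

```text
(no output)
```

View pics/r4.png

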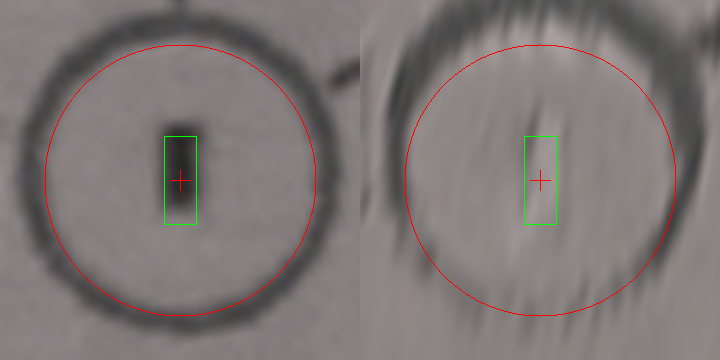

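```bash
sed -i 's/^Kp=.*/Kp=P0+Rk@np.array([1.8,-92.0,4])/' scan.py; cat >> scan.py <<'E'
def keypose(tiploc,th=0,b=None):
    # tiploc: tip in keyhole frame (mm); returns tool pose
    b0,KR=inhand(); b=b0 if b is None else b
    Kd=R.from_rotvec(-th*zk).as_matrix()@Rk
    M=Kd@KR.T
    bow=Kp+Rk@np.array(tiploc,float)+63*zk
    return bow-M@b,M
def curtip():
    s=telemetry.read_state(); A=R.from_quat(s["ee_rot"]).as_matrix(); b,KR=inhand(); K=A@KR
    tip=s["position"]+A@b-63*K[:,2]; d=Rk.T@K
    print("tip in hole",(Rk.T@(tip-Kp)).round(1),"rot",R.from_matrix(d).as_rotvec().round(3)); return tip
E
python3 - <<'E'
from st import *
q=st()
p,M=keypose([0,0,40]); print(p,M.round(2)); q1=sim(q,p,M,12); rows(p,M,12)
q2=sim(q1,*keypose([0,0,-32]),8); sim(q2,*keypose([0,0,-32],1.25),10)
E
```

```text
t 13.97 q [-0.22  0.47 -0.16  0.22 -1.23  2.11] loc [ -14.7 -390.7   92.5] pos [ 472.6 -331.2  165.3] F_k [-0.3  0.8 -2. ] w 11.5
[526.30169862 -37.55881975 171.66163989] [[ 0.97 -0.15  0.17]
 [-0.15 -0.99 -0.03]
 [ 0.17  0.   -0.98]]
max vel [0.45 0.2  0.29 0.28 0.46 1.04] maxerr 7.429041335886288e-10 end [ 0.28  0.19 -0.48  0.11 -0.74  1.06]
rv [0.04945179 0.50728945 0.57859925] dp [ 53.7400622  293.68698081   6.38700199]
1.30 -2.05 -0.54 0.004 0.042 0.048; 1.23 -2.11 -0.48 0.004 0.042 0.048; 1.14 -2.17 -0.42 0.004 0.042 0.048; 1.05 -2.23 -0.36 0.004 0.042 0.048; 0.96 -2.28 -0.31 0.004 0.042 0.048; 0.86 -2.32 -0.26 0.004 0.042 0.048; 0.76 -2.36 -0.22 0.004 0.042 0.048; 0.65 -2.40 -0.18 0.004 0.042 0.048; 0.54 -2.43 -0.14 0.004 0.042 0.048; 0.43 -2.45 -0.11 0.004 0.042 0.048; 0.31 -2.47 -0.09 0.004 0.042 0.048; 0.20 -2.48 -0.07 0.004 0.042 0.048
max vel [0.03 0.14 0.01 0.02 0.15 0.01] maxerr 6.306653225097667e-15 end [ 0.25  0.33 -0.48  0.13 -0.6   1.07]
max vel [0.17 0.04 0.2  0.6  0.21 0.37] maxerr 1.5258622561771106e-09 end [ 0.05  0.29 -0.4  -0.55 -0.49  0.65]
```

Call:
move_arm:
  deltas: "1.3 -2.05 -0.55 0.004 0.042 0.048; 1.23 -2.1 -0.5 0.004 0.042 0.048; 1.14 -2.17 -0.42 0.004 0.042 0.048; 1.05 -2.23 -0.36 0.004 0.042 0.048; 0.96 -2.28 -0.31 0.004 0.042 0.048; 0.86 -2.32 -0.26 0.004 0.042 0.048; 0.76 -2.36 -0.22 0.004 0.042 0.048; 0.65 -2.40 -0.18 0.004 0.042 0.048; 0.54 -2.43 -0.14 0.004 0.042 0.048; 0.43 -2.45 -0.1 0.004 0.042 0.048; 0.3 -2.47 -0.1 0.004 0.042 0.048; 0.2 -2.5 -0.05 0.004 0.042 0.048"

```text
clock: 15.48
position: [525.8, -36.6, 171.0]
ee_rot: [0.993, -0.075, 0.085, 0.01]
contact_force: [0.2, -0.4, -1.8]
gripper_width: 11.5
```

```bash
python3 - <<'E'
from st import *
q=st(); tip=curtip(); rows(*keypose([0,0,12]),4)
A=R.from_quat(telemetry.read_state()["ee_rot"]).as_matrix(); b,KR=inhand(); K=A@KR
for n in("top","scene"):
    im=eyes.get_image(n); pickle.dump(im,open(n+"5.pkl","wb"))
    px=cv2.resize(im["pixels"],None,fx=5,fy=5,interpolation=cv2.INTER_CUBIC)
    Rc=R.from_quat(im["orientation"]).as_matrix()
    def pr(X,col):
        global u,v
        c=Rc.T@(X-im["origin"]); u=im["cx"]-c[0]/c[2]*im["fx"]; v=im["cy"]+c[1]/c[2]*im["fy"]
        cv2.circle(px,(int(5*u+2),int(5*v+2)),2,col,-1)
    for sx in(-10,10):
        for sy in(-3,3): pr(tip+K@[sx,sy,0],(0,0,255)); pr(tip+K@[sx,sy,34],(0,200,255))
        for sy in(-4.2,4.2): pr(Kp+Rk@[sx*1.12,sy,0],(0,255,0))
    u,v=int(5*u),int(5*v); cv2.imwrite(f"pics/{n}5.png",px[max(0,v-300):v+250,max(0,u-350):u+350])
E
```

```text
t 15.47 q [ 0.28  0.19 -0.48  0.12 -0.74  1.06] loc [ -4.9 -91.4  93.5] pos [525.8 -36.6 171. ] F_k [-0.7 -0.4 -1.7] w 11.5
tip in hole [-1.1  0.8 39.7] rot [-0.002  0.003  0.002]
rv [0.00225364 0.00290555 0.00158214] dp [ 14.37574858  -3.03018497 -23.59276996]
0.26 0.02 0.64 0.001 0.001 0.000; 0.26 0.02 0.64 0.001 0.001 0.000; 0.26 0.02 0.64 0.001 0.001 0.000; 0.26 0.02 0.64 0.001 0.001 0.000
```

View pics/scene5.png

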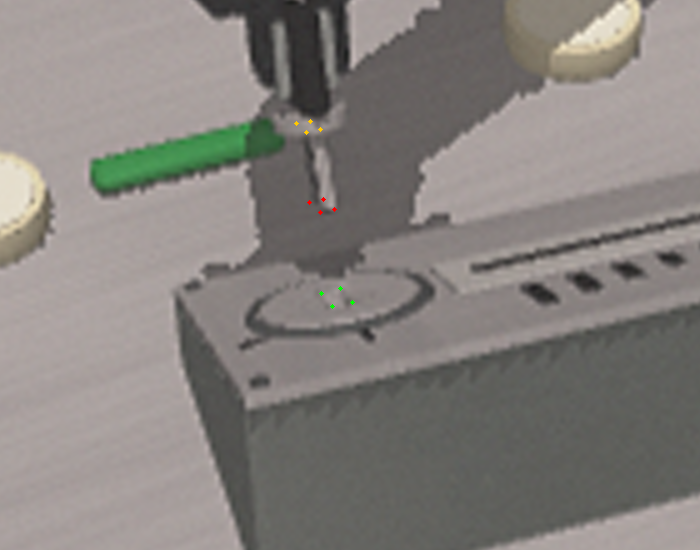

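View pics/top5.png

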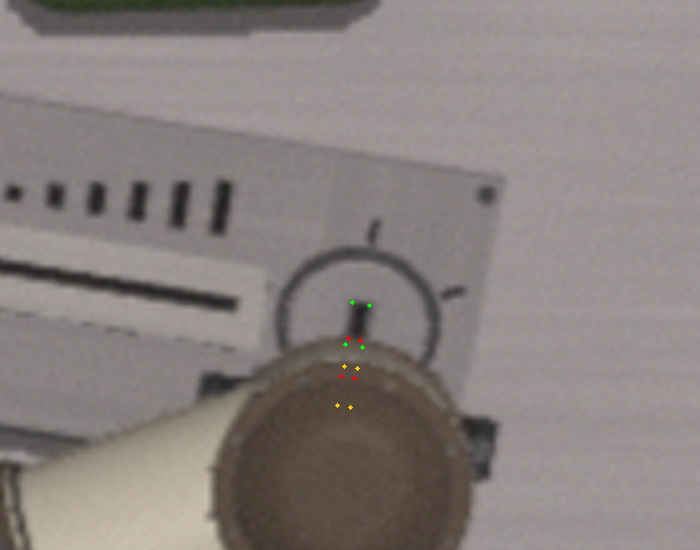

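Call:
move_arm:
  deltas: "0.25 0.02 0.63 0 0 0; 0.25 0.02 0.63 0 0.001 0; 0.25 0.02 0.63 0.001 0.001 0.001; 0.25 0.01 0.63 0.001 0.001 0; 0.25 0.01 0.63 0 0 0; 0 0 0 0 0 0"

```text
clock: 16.32
position: [543.5, -41.1, 142.0]
ee_rot: [0.993, -0.075, 0.086, 0.009]
contact_force: [-0.5, -0.1, -1.1]
gripper_width: 11.0
```

```bash
cat > look.py <<'E'
from st import *
def look(tag):
    q=st(); tip=curtip()
    A=R.from_quat(telemetry.read_state()["ee_rot"]).as_matrix(); b,KR=inhand(); K=A@KR
    im=eyes.get_image("scene"); pickle.dump(im,open(f"scene{tag}.pkl","wb"))
    f=8
    px=cv2.resize(im["pixels"],None,fx=f,fy=f,interpolation=cv2.INTER_CUBIC); raw=px.copy()
    Rc=R.from_quat(im["orientation"]).as_matrix()
    def pr(X,col):
        global u,v
        c=Rc.T@(X-im["origin"]); u=im["cx"]-c[0]/c[2]*im["fx"]; v=im["cy"]+c[1]/c[2]*im["fy"]
        cv2.circle(px,(int(f*u+f/2),int(f*v+f/2)),2,col,-1)
    for sx in(-10,10):
        for sy in(-3,3): pr(tip+K@[sx,sy,0],(0,0,255)); pr(tip+K@[sx,sy,34],(0,200,255))
        for sy in(-4.2,4.2): pr(Kp+Rk@[sx*1.12,sy,0],(0,255,0))
    u,v=int(f*u),int(f*v); sl=np.s_[max(0,v-350):v+200,max(0,u-200):u+200]; cv2.imwrite(f"pics/scene{tag}.png",np.hstack([px[sl],raw[sl]]))
E
python3 -c "
from look import *
look(6)"
```

```text
t 16.32 q [ 0.26  0.26 -0.49  0.12 -0.67  1.07] loc [ -3.6 -93.2  59.3] pos [543.5 -41.1 142. ] F_k [-1.  -0.2 -0.7] w 11.0
tip in hole [ 0.4 -0.9  5.5] rot [0.    0.001 0.002]Traceback (most recent call last):
  File "<string>", line 3, in <module>
    look(6)
    ~~~~^^^
  File "look.py", line 16, in look
    u,v=int(f*u),int(f*v); sl=np.s_[max(0,v-350):v+200,max(0,u-200):u+200]; cv2.imwrite(f"pics/scene{tag}.png",np.hstack([px[sl],raw[sl]]))
              ^
UnboundLocalError: cannot access local variable 'u' where it is not associated with a value
```

```bash
sed -i 's/    u,v=int(f\*u),int(f\*v); sl/    u,v=int(f*globals()["u"]),int(f*globals()["v"]); sl/' look.py
python3 -c "
from look import *
look(6)"
```

```text
t 16.38 q [ 0.26  0.26 -0.48  0.12 -0.67  1.07] loc [ -3.4 -93.1  59.6] pos [543.6 -41.1 142.4] F_k [-0.6 -0.8 -1.5] w 11.1
tip in hole [ 0.6 -0.8  5.9] rot [0.001 0.    0.002]
```

View pics/scene6.png

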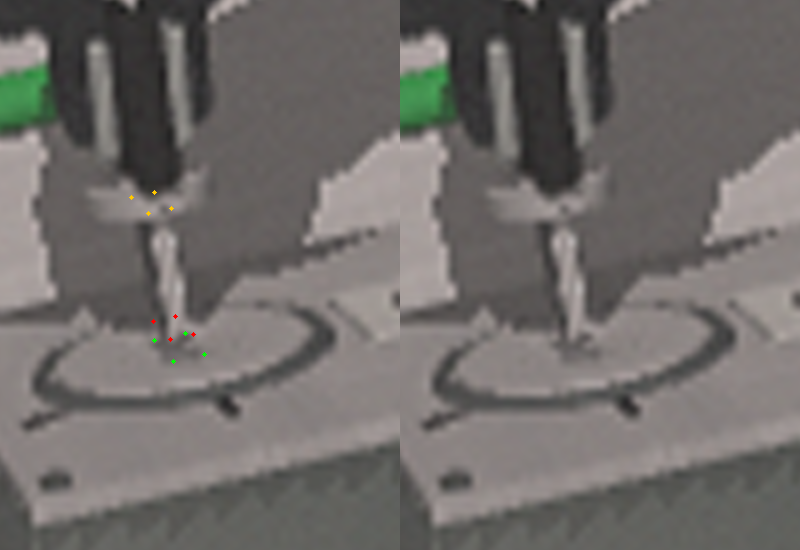

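Call:
move_arm:
  deltas: "0.05 -0.04 0.24 0 0 0; 0.05 -0.04 0.24 0 0 0; 0.08 0 0.22 0 0 0; 0.08 0 0.22 0 0 0; 0.08 0 0.22 0 0 0; 0 0 0 0 0 0"

```text
clock: 17.18
position: [549.0, -41.0, 131.8]
ee_rot: [0.993, -0.075, 0.087, 0.009]
contact_force: [0.8, 0.1, -0.4]
gripper_width: 11.4
```

```bash
python3 -c "
from look import *
look(7); print(telemetry.read_state()['wrist_torque'])"
```

```text
t 17.18 q [ 0.26  0.28 -0.49  0.12 -0.65  1.07] loc [ -4.  -92.2  47.7] pos [549.  -41.  131.8] F_k [ 0.5  0.3 -0.8] w 11.4
tip in hole [-0.   0.1 -6. ] rot [0.001 0.    0.002]
[ 0.08346675  0.40785786 -0.01016666]
```

View pics/scene7.png

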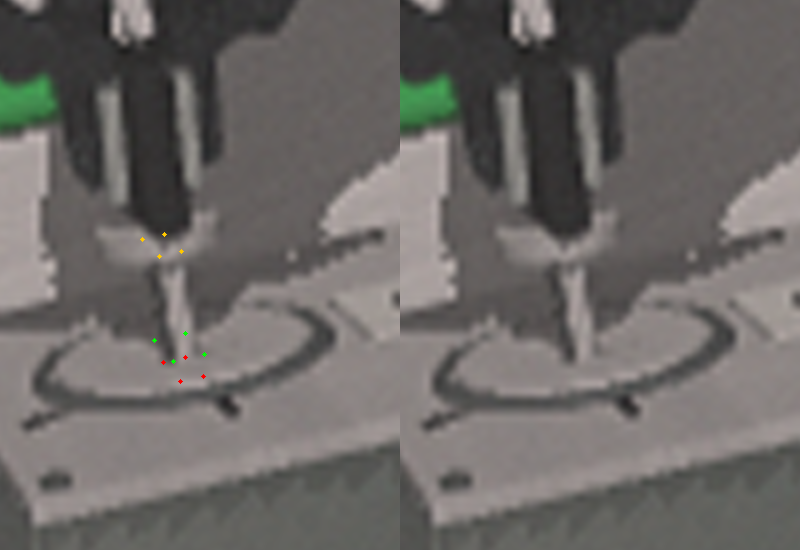

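The tip is in the slot mouth with no contact force. I'll keep inserting.

Call:
move_arm:
  deltas: "0.1 0 0.28 0 0 0; 0.1 0 0.28 0 0 0; 0.1 0 0.28 0 0 0; 0.1 0 0.28 0 0 0; 0.1 0 0.28 0 0 0; 0 0 0 0 0 0"

```text
clock: 17.98
position: [556.3, -42.2, 118.9]
ee_rot: [0.993, -0.075, 0.087, 0.009]
contact_force: [-0.3, 0.3, -1.6]
gripper_width: 11.4
```

```bash
python3 -c "
from look import *
st();curtip(); print(telemetry.read_state()['wrist_torque'])"
```

```text
t 17.98 q [ 0.25  0.31 -0.49  0.12 -0.62  1.07] loc [ -4.1 -92.2  32.8] pos [556.3 -42.2 118.9] F_k [-1.1  0.3 -1.2] w 11.4
tip in hole [ -0.1   0.  -20.9] rot [ 0.001 -0.     0.002]
[ 0.11812355  0.4372762  -0.03028825]
```

Call:
move_arm:
  deltas: "0.1 0 0.28 0 0 0; 0.1 0 0.28 0 0 0; 0.1 0 0.28 0 0 0; 0.07 0 0.19 0 0 0; 0.05 0 0.14 0 0 0; 0 0 0 0 0 0"

```text
clock: 18.73
position: [562.4, -43.1, 108.3]
ee_rot: [0.993, -0.075, 0.087, 0.009]
contact_force: [0.8, -0.7, -0.7]
gripper_width: 11.4
```

```bash
python3 -c "
from look import *
look(8); print(telemetry.read_state()['wrist_torque'])"
```

```text
t 18.73 q [ 0.25  0.33 -0.49  0.13 -0.6   1.07] loc [ -4.1 -92.3  20.6] pos [562.4 -43.1 108.3] F_k [ 0.5 -0.6 -1.1] w 11.4
tip in hole [ -0.1   0.  -33.1] rot [ 0.001 -0.     0.002]
[0.03892413 0.42085945 0.00835179]
```

View pics/scene8.png

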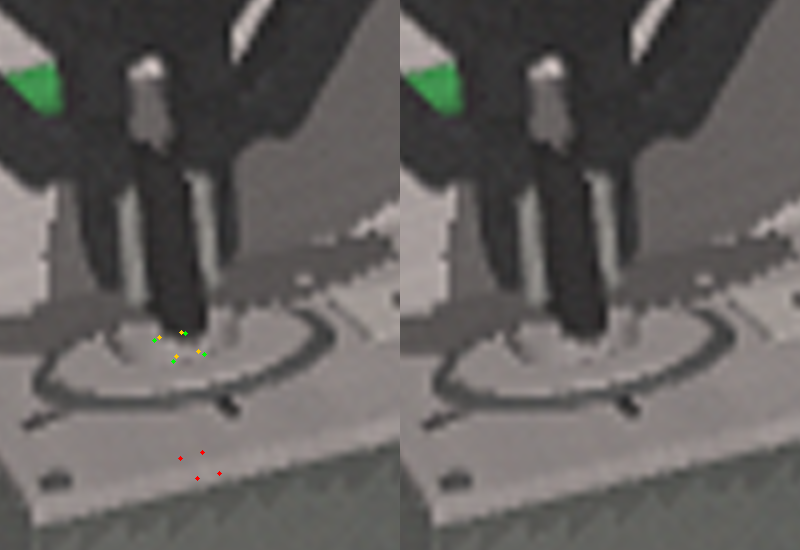

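Nearly seated at -33 mm (the mark needs < -26), with no force. Now I'll work out the turn rows.

```bash
cat >> scan.py <<'E'
def turn(dth,n,axis_tip=None):
    s=telemetry.read_state(); A=R.from_quat(s["ee_rot"]).as_matrix(); b,KR=inhand()
    p=s["position"]; ax=A@KR[:,2]; c=p+A@b
    d=dth/n; out=[]; 
    for i in range(n):
        Q=R.from_rotvec(-d*ax).as_matrix(); pn=c+Q@(p-c); t=A.T@(pn-p)/10
        out.append(" ".join(f"{x:.3f}" for x in t)+" "+" ".join(f"{x:.3f}" for x in A.T@(-d*ax))); p=pn;A=Q@A
    print("; ".join(out))
E
python3 -c "
from look import *
turn(1.0,10)
sim(st(),*keypose([0,0,-33],1.25),12)"
```

```text
0.000 -0.058 -0.000 0.034 -0.000 0.094; 0.000 -0.058 -0.000 0.034 -0.000 0.094; 0.000 -0.058 -0.000 0.034 -0.000 0.094; 0.000 -0.058 -0.000 0.034 -0.000 0.094; 0.000 -0.058 -0.000 0.034 -0.000 0.094; 0.000 -0.058 -0.000 0.034 -0.000 0.094; 0.000 -0.058 -0.000 0.034 -0.000 0.094; 0.000 -0.058 -0.000 0.034 -0.000 0.094; 0.000 -0.058 -0.000 0.034 -0.000 0.094; 0.000 -0.058 -0.000 0.034 -0.000 0.094
t 18.77 q [ 0.25  0.33 -0.49  0.13 -0.6   1.07] loc [ -4.  -92.2  20.6] pos [562.4 -43.1 108.4] F_k [-0.2 -0.3 -1.6] w 11.6
max vel [0.15 0.04 0.17 0.51 0.17 0.31] maxerr 8.596800290875666e-10 end [ 0.05  0.29 -0.39 -0.55 -0.49  0.65]
```

Call:
move_arm:
  deltas: "0 -0.058 0 0.034 0 0.094; 0 -0.058 0 0.034 0 0.094; 0 -0.058 0 0.034 0 0.094; 0 -0.058 0 0.034 0 0.094; 0 -0.058 0 0.034 0 0.094; 0 -0.058 0 0.034 0 0.094"

```text
clock: 19.52
position: [563.5, -39.8, 108.7]
ee_rot: [0.929, -0.34, 0.093, -0.116]
contact_force: [1.3, -0.2, -2.5]
gripper_width: 11.5
```

```bash
python3 -c "
from look import *
st();curtip(); print(telemetry.read_state()['wrist_torque'])"
```

```text
t 19.52 q [ 0.15  0.32 -0.41 -0.21 -0.58  0.88] loc [ -3.3 -88.8  20.6] pos [563.5 -39.8 108.7] F_k [-0.1 -0.  -2.8] w 11.5
tip in hole [ -0.1   0.1 -33.1] rot [-0.    -0.002 -0.601]
[-0.43781299  0.58066786  0.01552345]
```

Call:
move_arm:
  deltas: "0 -0.058 0 0.034 0 0.094; 0 -0.058 0 0.034 0 0.094; 0 -0.058 0 0.034 0 0.094; 0 -0.058 0 0.034 0 0.094; 0 -0.03 0 0.017 0 0.047; 0 -0.03 0 0.017 0 0.047; 0 0 0 0 0 0"

```text
clock: 20.4
position: [565.2, -38.5, 109.6]
ee_rot: [0.812, -0.537, 0.092, -0.212]
contact_force: [-1.1, -2.0, -1.6]
gripper_width: 11.3
```

```bash
python3 -c "
from look import *
look(9); print(telemetry.read_state()['wrist_torque'])"
```

```text
t 20.4 q [ 0.07  0.3  -0.4  -0.46 -0.51  0.7 ] loc [ -1.6 -87.3  20.7] pos [565.2 -38.5 109.6] F_k [-1.5 -2.2 -1. ] w 11.3
tip in hole [ -0.4  -0.5 -33. ] rot [-0.002 -0.004 -1.098]
[-1.37443654  1.37601967 -0.22041196]
```

View pics/scene9.png

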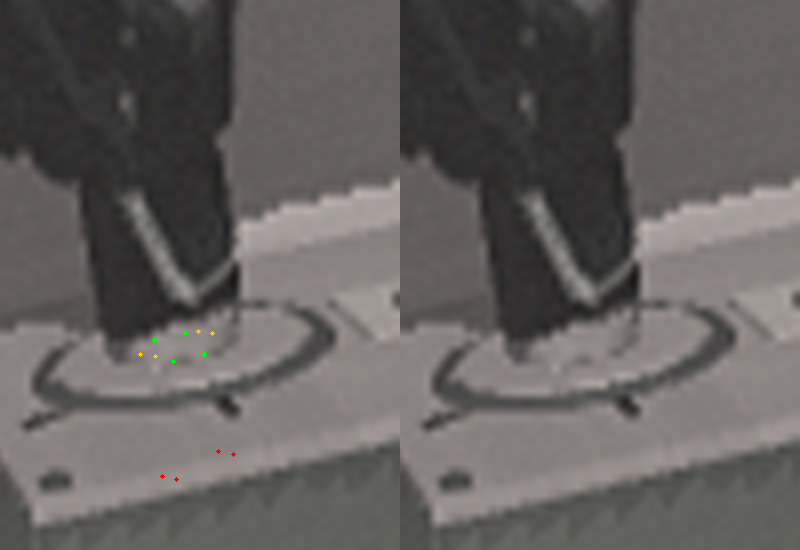

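Call:
move_arm:
  deltas: "0 -0.02 0 0.01 0 0.028; 0 -0.02 0 0.01 0 0.028; 0 0 0 0 0 0"

```text
clock: 20.82
position: [565.5, -38.3, 109.7]
ee_rot: [0.794, -0.558, 0.091, -0.222]
contact_force: [-2.3, -4.7, -1.5]
gripper_width: 11.3
```

```bash
python3 -c "
from look import *
st();curtip(); s=telemetry.read_state();print(s['wrist_torque'],s['wrist_torque']@zk)"
```

```text
t 20.82 q [ 0.06  0.3  -0.4  -0.49 -0.5   0.68] loc [ -1.3 -87.1  20.6] pos [565.5 -38.3 109.7] F_k [-2.1 -5.  -0.6] w 11.3
tip in hole [ -0.5  -0.4 -33.1] rot [-0.002 -0.004 -1.158]
[-1.71845988  1.78587081 -0.28499728] 0.7377124732843108
```

Call:
move_arm:
  deltas: "0 -0.02 0 0.01 0 0.028; 0 -0.02 0 0.01 0 0.028; 0 -0.02 0 0.01 0 0.028; 0 0 0 0 0 0"

```text
clock: 21.32
position: [565.8, -38.3, 109.9]
ee_rot: [0.768, -0.588, 0.09, -0.237]
contact_force: [-3.7, -4.6, -1.3]
gripper_width: 11.6
```

```bash
python3 -c "
from look import *
look(10); s=telemetry.read_state();print(s['wrist_torque'],s['wrist_torque']@zk)
im=eyes.get_image('top'); cv2.imwrite('pics/top10.png',cv2.resize(im['pixels'][150:260,240:340],None,fx=5,fy=5,interpolation=cv2.INTER_CUBIC))"
```

```text
t 21.32 q [ 0.05  0.29 -0.4  -0.54 -0.48  0.64] loc [ -1.  -87.   20.6] pos [565.8 -38.3 109.9] F_k [-3.3 -5.1  0.3] w 11.6
tip in hole [ -0.6  -0.6 -33.1] rot [-0.002 -0.004 -1.242]
[-2.34258401  2.01365304  0.40669874] 1.6624477264712232
```

View pics/scene10.png

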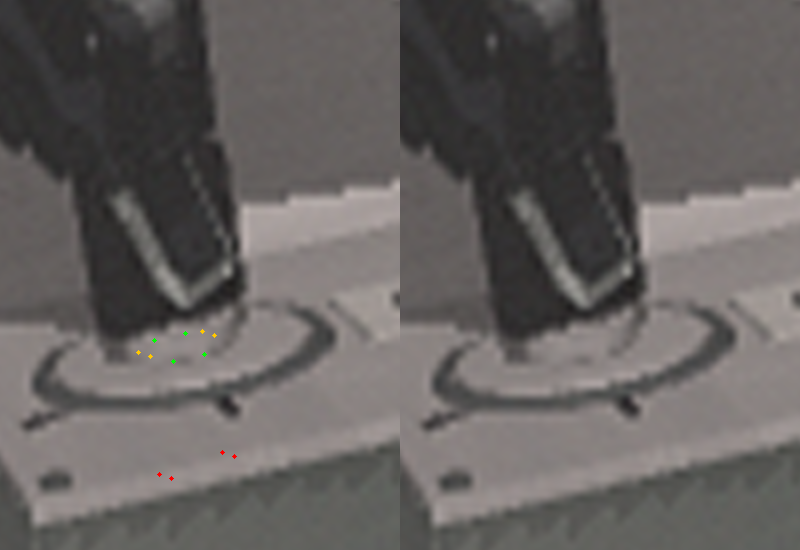

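The torque about the lock axis jumped to 1.66 N m at 1.24 rad of hand turn, so the lock is at its stop. Turning back, with a little overshoot.

Call:
move_arm:
  deltas: "0 0.058 0 -0.034 0 -0.094; 0 0.058 0 -0.034 0 -0.094; 0 0.058 0 -0.034 0 -0.094; 0 0.058 0 -0.034 0 -0.094; 0 0.058 0 -0.034 0 -0.094; 0 0.058 0 -0.034 0 -0.094; 0 0.058 0 -0.034 0 -0.094; 0 0.058 0 -0.034 0 -0.094; 0 0.058 0 -0.034 0 -0.094; 0 0.058 0 -0.034 0 -0.094; 0 0.058 0 -0.034 0 -0.094; 0 0.058 0 -0.034 0 -0.094"

```text
clock: 22.92
position: [562.1, -41.8, 108.1]
ee_rot: [0.992, -0.096, 0.087, -0.001]
contact_force: [-0.7, -2.6, -3.0]
gripper_width: 11.3
```

Call:
move_arm:
  deltas: "0 0.035 0 -0.021 0 -0.056; 0 0.035 0 -0.021 0 -0.056; 0 0 0 0 0 0; 0 0 0 0 0 0"

```text
clock: 23.42
position: [562.4, -42.6, 108.4]
ee_rot: [0.995, -0.043, 0.086, 0.024]
contact_force: [-0.2, 1.0, -1.1]
gripper_width: 11.0
```

```bash
python3 -c "
from look import *
look(11); s=telemetry.read_state();print(s['wrist_torque'],s['wrist_torque']@zk)"
```

```text
t 23.43 q [ 0.26  0.33 -0.5   0.17 -0.59  1.09] loc [ -4.1 -91.7  20.7] pos [562.4 -42.6 108.4] F_k [-0.8  1.  -0.7] w 11.0
tip in hole [ -0.1   0.9 -33. ] rot [ 0.    -0.     0.072]
[0.70942664 0.80709496 0.07777719] -0.22216324022524708
```

View pics/scene11.png

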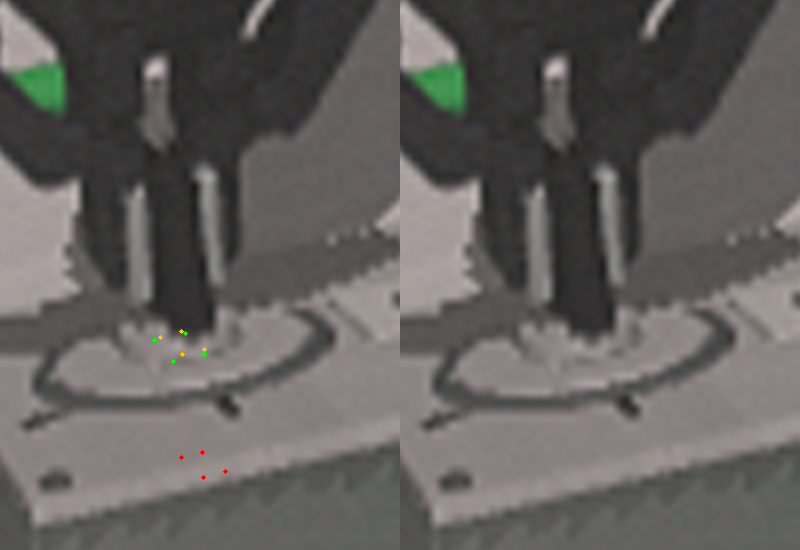

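Call:
move_arm:
  deltas: "0 0.02 0 0.012 0 0.033; 0 0.02 0 0.012 0 0.033; 0 0 0 0 0 0; -0.1 0 -0.28 0 0 0; -0.1 0 -0.28 0 0 0; -0.1 0 -0.28 0 0 0; 0 0 0 0 0 0"

```text
clock: 24.35
position: [557.8, -42.5, 116.4]
ee_rot: [0.993, -0.075, 0.087, 0.009]
contact_force: [-0.2, 5.9, -1.1]
gripper_width: 11.7
```

```bash
python3 -c "
from look import *
st();curtip(); s=telemetry.read_state();print(s['wrist_torque'],s['wrist_torque']@zk)"
```

```text
t 24.35 q [ 0.25  0.31 -0.49  0.13 -0.61  1.07] loc [ -4.  -92.3  29.9] pos [557.8 -42.5 116.4] F_k [-1.5  5.8 -0.4] w 11.7
tip in hole [ -0.   -0.1 -23.8] rot [-0.    -0.001  0.003]
[1.78626822 0.56406326 0.38052126] -0.5105914662272236
```

Call:
move_arm:
  deltas: "0 -0.06 0 0 0 0; -0.1 0 -0.28 0 0 0; -0.1 0 -0.28 0 0 0; -0.17 0 -0.47 0 0 0; -0.17 0 -0.47 0 0 0; -0.17 0 -0.47 0 0 0; -0.17 0 -0.47 0 0 0; -0.17 0 -0.47 0 0 0; -0.17 0 -0.47 0 0 0; -0.17 0 -0.47 0 0 0; 0 0 0 0 0 0"

```text
clock: 25.72
position: [537.7, -38.8, 151.9]
ee_rot: [0.993, -0.075, 0.087, 0.009]
contact_force: [0.8, -0.2, -1.2]
gripper_width: 11.0
```

```bash
python3 -c "
from look import *
look(12); s=telemetry.read_state();print(s['wrist_torque'],s['wrist_torque']@zk)
im=eyes.get_image('top'); cv2.imwrite('pics/top12.png',cv2.resize(im['pixels'][150:260,240:340],None,fx=5,fy=5,interpolation=cv2.INTER_CUBIC))"
```

```text
t 25.73 q [ 0.27  0.24 -0.49  0.12 -0.69  1.06] loc [ -4.  -91.8  70.9] pos [537.7 -38.8 151.9] F_k [ 0.1 -0.1 -1.5] w 11.0
tip in hole [ 0.1  0.5 17.2] rot [-0.    -0.001  0.003]
[ 0.01805849  0.41041013 -0.03372827] -0.007063473288472726
```

View pics/scene12.png

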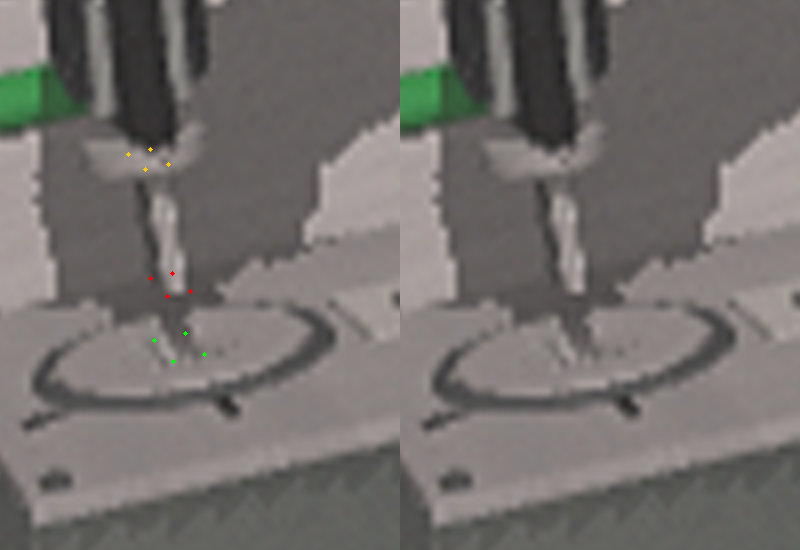

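View pics/top12.png

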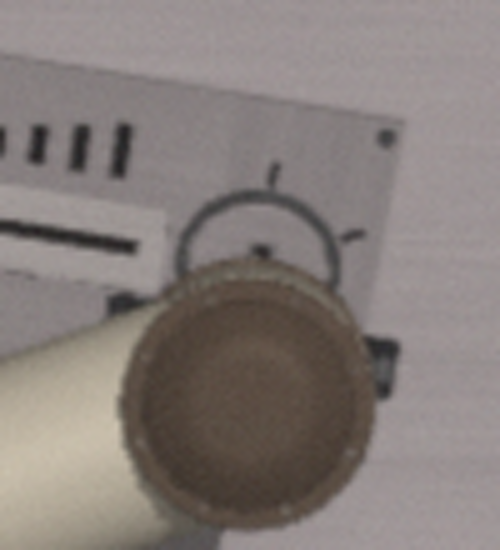

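The key is out: blade tip at scene12 (172,290), still held as modelled. Next I'll move towards the stand and check the plug with a clear view.

```bash
python3 - <<'E'
from st import *
g=pickle.load(open("grasp.pkl","rb")); M=R.from_quat(g["ee_rot"]).as_matrix()
p=g["position"]+[0,0,95]
s=telemetry.read_state(); pm=s["position"]+[-5,0,25.]
q=sim(s["joints"],pm,R.from_quat(s["ee_rot"]).as_matrix(),2); rows(pm,R.from_quat(s["ee_rot"]).as_matrix(),2)
A=R.from_quat(s["ee_rot"]).as_matrix()
sim(q,p,M,14); rows(p,M,10,p0=pm,R0=A)
E
```

```text
max vel [0.01 0.15 0.11 0.03 0.25 0.03] maxerr 2.2982063391815472e-10 end [ 0.27  0.2  -0.46  0.11 -0.76  1.07]
rv [0. 0. 0.] dp [-5.  0. 25.]
-0.03 0.05 -1.27 0.000 0.000 0.000; -0.03 0.05 -1.27 0.000 0.000 0.000
max vel [0.38 0.17 0.24 0.24 0.38 0.87] maxerr 9.768945019429578e-10 end [-0.22  0.47 -0.16  0.22 -1.23  2.11]
rv [-0.04833703 -0.50601921 -0.57708738] dp [ -56.85020522 -291.71853264  -10.73503904]
-0.14 2.97 0.10 -0.005 -0.051 -0.058; -0.31 2.96 0.13 -0.005 -0.051 -0.058; -0.47 2.93 0.16 -0.005 -0.051 -0.058; -0.63 2.90 0.20 -0.005 -0.051 -0.058; -0.79 2.86 0.25 -0.005 -0.051 -0.058; -0.93 2.81 0.31 -0.005 -0.051 -0.058; -1.08 2.75 0.37 -0.005 -0.051 -0.058; -1.21 2.68 0.45 -0.005 -0.051 -0.058; -1.34 2.60 0.52 -0.005 -0.051 -0.058; -1.46 2.52 0.61 -0.005 -0.051 -0.058
```

Call:
move_arm:
  deltas: "-0.03 0.05 -1.27 0 0 0; -0.03 0.05 -1.27 0 0 0; -0.14 2.97 0.1 -0.005 -0.051 -0.058; -0.31 2.96 0.13 -0.005 -0.051 -0.058; -0.47 2.93 0.16 -0.005 -0.051 -0.058; -0.63 2.90 0.20 -0.005 -0.051 -0.058; -0.79 2.86 0.25 -0.005 -0.051 -0.058; -0.93 2.81 0.31 -0.005 -0.051 -0.058; -1.08 2.75 0.37 -0.005 -0.051 -0.058; -1.21 2.68 0.45 -0.005 -0.051 -0.058; -1.34 2.60 0.52 -0.005 -0.051 -0.058; -1.46 2.52 0.6 -0.005 -0.051 -0.058"

```text
clock: 27.32
position: [476.6, -332.0, 167.2]
ee_rot: [0.962, 0.208, -0.171, 0.04]
contact_force: [0.4, 0.2, -1.9]
gripper_width: 11.5
```

```bash
python3 - <<'E'
from st import *
st()
g=pickle.load(open("grasp.pkl","rb")); M=R.from_quat(g["ee_rot"]).as_matrix()
rows(g["position"]+[0,0,50],M,4)
t=eyes.get_image("top"); s=eyes.get_image("scene"); pickle.dump((t,s),open("13.pkl","wb"))
a=cv2.resize(t["pixels"][145:250,185:325],None,fx=4,fy=4,interpolation=cv2.INTER_CUBIC)
b,KR=inhand(); S=telemetry.read_state(); A=R.from_quat(S["ee_rot"]).as_matrix(); K=A@KR; tip=S["position"]+A@b-63*K[:,2]; print("tip",tip,"kz",K[:,2])
px=cv2.resize(s["pixels"],None,fx=5,fy=5,interpolation=cv2.INTER_CUBIC); Rc=R.from_quat(s["orientation"]).as_matrix()
def pr(X,col):
    c=Rc.T@(X-s["origin"]); u=s["cx"]-c[0]/c[2]*s["fx"]; v=s["cy"]+c[1]/c[2]*s["fy"]; cv2.circle(px,(int(5*u+2),int(5*v+2)),2,col,-1); return int(5*u),int(5*v)
Ks=np.stack([K[:,0],K[:,1],[0,0,1]],1)
for sx in(-1,1):
    for sy in(-1,1): pr(tip+K@[10*sx,3*sy,0],(0,0,255)); u,v=pr(np.array([480.9,-328,55])+Ks@[12*sx,5*sy,0],(0,255,0))
cv2.imwrite("pics/top13.png",a); cv2.imwrite("pics/scene13.png",px[v-320:v+180,max(0,u-250):u+250])
E
```

```text
t 27.32 q [-0.22  0.47 -0.15  0.23 -1.24  2.11] loc [ -10.2 -390.8   92.2] pos [ 476.6 -332.   167.2] F_k [-0.7  0.2 -1.8] w 11.5
rv [0.00251321 0.00410672 0.00409384] dp [ -0.87288467   1.41861404 -46.521527  ]
0.40 -0.05 1.09 0.001 0.001 0.001; 0.40 -0.05 1.09 0.001 0.001 0.001; 0.39 -0.05 1.09 0.001 0.001 0.001; 0.39 -0.05 1.09 0.001 0.001 0.001
tip [ 481.03225585 -330.03680379  116.24955472] kz [0.00438288 0.00227383 0.99998781]
```

View pics/top13.png

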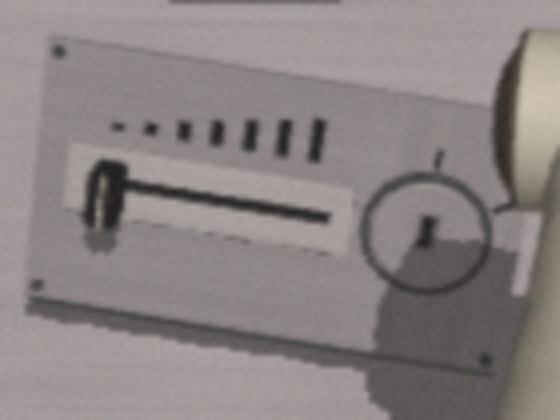

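View pics/scene13.png

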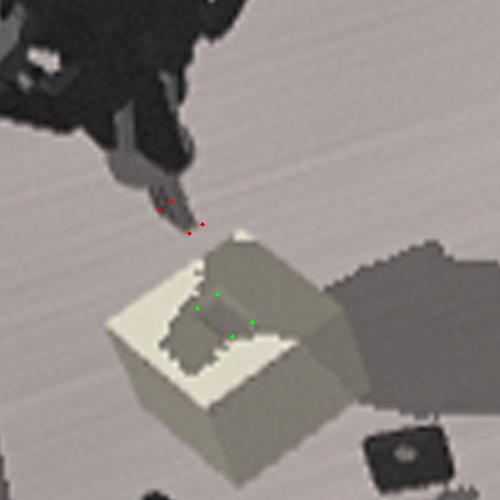

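Lock slot is home, pointing at its home tick (top13 slot (428,230)), and the slider is at zero. The stand slot matches the model. Lowering the key.

Call:
move_arm:
  deltas: "0.40 -0.05 1.09 0.001 0.001 0.001; 0.40 -0.05 1.09 0.001 0.001 0.001; 0.39 -0.05 1.09 0.001 0.001 0.001; 0.39 -0.05 1.09 0 0.001 0.001; 0 0 0 0 0 0"

```text
clock: 28.05
position: [474.6, -328.9, 118.6]
ee_rot: [0.963, 0.205, -0.171, 0.037]
contact_force: [0.7, -1.2, -0.8]
gripper_width: 11.2
```

```bash
cat > ret.py <<'E'
from st import *
def ret(dz,n):
    st(); g=pickle.load(open("grasp.pkl","rb")); M=R.from_quat(g["ee_rot"]).as_matrix()
    rows(g["position"]+[0,0,dz],M,n)
    S=telemetry.read_state(); b,KR=inhand(); A=R.from_quat(S["ee_rot"]).as_matrix(); K=A@KR; tip=S["position"]+A@b-63*K[:,2]; print("tip",tip,"kz",K[:,2],"F",S["contact_force"],S["wrist_torque"])
E
python3 -c "
from ret import *
ret(25,5)"
```

```text
t 28.05 q [-0.22  0.52 -0.21  0.23 -1.14  2.08] loc [ -36.6 -388.    51.2] pos [ 474.6 -328.9  118.6] F_k [ 0.3 -1.1 -1.1] w 11.2
rv [-0.00338423  0.00223941 -0.00061152] dp [  1.13977503  -1.72277887 -22.85470616]
0.16 0.04 0.43 -0.001 0.000 -0.000; 0.16 0.04 0.43 -0.001 0.000 -0.000; 0.16 0.04 0.43 -0.001 0.000 -0.000; 0.16 0.04 0.43 -0.001 0.000 -0.000; 0.16 0.04 0.43 -0.001 0.000 -0.000
tip [ 479.6030133  -326.19681062   68.84279509] kz [ 0.00325234 -0.00179897  0.99999309] F [ 0.68213439 -1.18216907 -0.79882029] [ 0.35699509 -0.70095983  0.00122351]
```

Correct laterally first, then descend.

Call:
move_arm:
  deltas: "0.06 0.1 0 -0.001 0 0; 0 0.1 0 -0.001 0 0; 0.16 0 0.43 -0.001 0 0; 0.16 0 0.43 0 0 0; 0 0 0 0 0 0"

```text
clock: 28.68
position: [476.3, -330.8, 109.8]
ee_rot: [0.963, 0.205, -0.17, 0.039]
contact_force: [-0.2, 0.4, -1.3]
gripper_width: 11.2
```

```bash
python3 -c "
from ret import *
ret(10,6)"
```

```text
t 28.68 q [-0.22  0.53 -0.22  0.24 -1.12  2.08] loc [ -39.3 -389.7   42.7] pos [ 476.3 -330.8  109.8] F_k [-0.8  0.3 -1. ] w 11.2
rv [ 0.00034688  0.00118628 -0.00115754] dp [ -0.54522528   0.19235533 -29.11874022]
0.16 -0.01 0.46 0.000 0.000 -0.000; 0.16 -0.01 0.46 0.000 0.000 -0.000; 0.16 -0.01 0.46 0.000 0.000 -0.000; 0.16 -0.01 0.46 0.000 0.000 -0.000; 0.16 -0.01 0.46 0.000 0.000 -0.000; 0.16 -0.01 0.46 0.000 0.000 -0.000
tip [ 481.40877913 -328.25419782   60.11177495] kz [7.83664158e-04 1.14227962e-03 9.99999041e-01] F [-0.17375132  0.35478237 -1.26690234] [ 0.29697185 -0.66623451 -0.01793521]
```

Call:
move_arm:
  deltas: "0.1 0 0.3 0 0 0; 0.1 0 0.3 0 0 0; 0.1 0 0.3 0 0 0; 0.1 0 0.3 0 0 0; 0.1 0 0.3 0 0 0; 0 0 0 0 0 0"

```text
clock: 29.42
position: [476.1, -331.1, 94.3]
ee_rot: [0.963, 0.205, -0.17, 0.039]
contact_force: [-0.5, 0.2, -0.5]
gripper_width: 11.7
```

```bash
python3 -c "
from ret import *
ret(2,6)"
```

```text
t 29.43 q [-0.22  0.54 -0.24  0.24 -1.08  2.07] loc [ -47.2 -390.    29.3] pos [ 476.1 -331.1   94.3] F_k [-0.7  0.1 -0.1] w 11.7
rv [ 0.00073407  0.00077134 -0.00130108] dp [ -0.39030843   0.53222807 -21.55479413]
0.12 -0.01 0.34 0.000 0.000 -0.000; 0.12 -0.01 0.34 0.000 0.000 -0.000; 0.12 -0.01 0.34 0.000 0.000 -0.000; 0.12 -0.01 0.34 0.000 0.000 -0.000; 0.12 -0.01 0.34 0.000 0.000 -0.000; 0.12 -0.01 0.34 0.000 0.000 -0.000
tip [ 481.28108825 -328.60436415   44.55013605] kz [2.36081581e-04 1.34926341e-03 9.99999062e-01] F [-0.5304306   0.19596038 -0.48214672] [ 0.33467909 -0.77167002  0.00985854]
```

Call:
move_arm:
  deltas: "0.12 -0.01 0.34 0 0 0; 0.12 -0.01 0.34 0 0 0; 0.12 -0.01 0.34 0 0 0; 0.12 -0.01 0.34 0 0 0; 0.12 -0.01 0.34 0 0 0; 0.12 0 0.34 0 0 0; 0 0 0 0 0 0"

```text
clock: 30.3
position: [475.7, -330.9, 72.6]
ee_rot: [0.963, 0.205, -0.17, 0.039]
contact_force: [-0.1, 0.5, -1.4]
gripper_width: 11.2
```

```bash
python3 -c "
from ret import *
ret(0,2)
s=eyes.get_image('scene'); cv2.imwrite('pics/scene14.png',cv2.resize(s['pixels'][160:280,70:190],None,fx=5,fy=5,interpolation=cv2.INTER_CUBIC))"
```

```text
t 30.3 q [-0.22  0.57 -0.26  0.25 -1.04  2.06] loc [ -58.4 -389.8   10.8] pos [ 475.7 -330.9   72.6] F_k [-0.8  0.5 -1.1] w 11.2
rv [ 0.00072833  0.00087179 -0.00126749] dp [ 0.00822239  0.26939903 -1.92010222]
0.04 -0.01 0.09 0.000 0.000 -0.001; 0.04 -0.01 0.09 0.000 0.000 -0.001
tip [ 480.87757808 -328.34266427   22.91486872] kz [3.34723686e-04 1.37501826e-03 9.99998999e-01] F [-0.10392054  0.52904236 -1.37748865] [ 0.29009796 -0.71158494  0.0147422 ]
```

View pics/scene14.png

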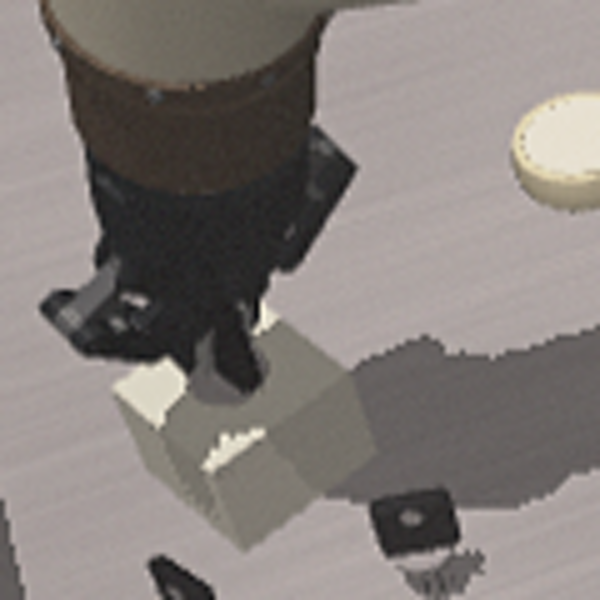

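Call:
move_arm:
  deltas: "0.03 0 0.08 0 0 0; 0.03 0 0.09 0 0 0; 0 0 0 0 0 0"

```text
clock: 30.72
position: [475.9, -330.9, 71.2]
ee_rot: [0.963, 0.205, -0.169, 0.039]
contact_force: [-0.1, -0.1, -1.7]
gripper_width: 11.4
```

Call:
move_arm:
  deltas: "0 0 0 0 0 0; 0 0 0 0 0 0; 0 0 0 0 0 0; 0 0 0 0 0 0; 0 0 0 0 0 0"
  grip: 7

```text
clock: 31.35
position: [476.0, -330.9, 71.2]
ee_rot: [0.963, 0.205, -0.169, 0.039]
contact_force: [-1.1, 0.4, 0.5]
gripper_width: 69.9
```

Call:
move_arm:
  deltas: "-0.3 0 -0.8 0 0 0; -0.46 0 -1.15 0 0 0; -0.7 0 -1.9 0 0 0; -0.7 0 -1.9 0 0 0; -0.7 0 -1.9 0 0 0; -0.7 0 -1.9 0 0 0; 0 2 -1 0 0 0; 0 4 -1 0 0 0; 0 4 -1 0 0 0; 0 4 -1 0 0 0; 0 0 0 0 0 0"

```text
clock: 32.72
position: [545.1, -454.8, 211.9]
ee_rot: [0.964, 0.204, -0.169, 0.039]
contact_force: [-0.9, -0.6, -0.6]
gripper_width: 70.1
```

```bash
python3 - <<'E'
from st import *
st()
for n in("top","scene"):
    im=eyes.get_image(n); cv2.imwrite(f"pics/{n}15.png",im["pixels"])
    w=cloud(im)
    m=(w[...,2]>70)&(w[...,2]<125)&(w[...,0]>440)&(w[...,0]<520)&(w[...,1]>-370)&(w[...,1]<-290)
    q=w[m]; print(n,len(q),q.min(0).round(1),q.max(0).round(1),cv2.minAreaRect(q[:,:2].astype(np.float32)))
    if n=="scene": cv2.imwrite("pics/c15.png",cv2.resize(im["pixels"][200:280,70:170],None,fx=6,fy=6,interpolation=cv2.INTER_CUBIC))
E
```

```text
t 32.73 q [-0.37  0.64  0.25  0.25 -1.43  2.29] loc [  87.  -501.8   87.7] pos [ 545.1 -454.8  211.9] F_k [-1.  -0.7 -0.2] w 70.1Traceback (most recent call last):
  File "<stdin>", line 7, in <module>
    return umr_minimum(a, axis, None, out, keepdims, initial, where)
ValueError: zero-size array to reduction operation minimum which has no identity
```

```bash
python3 - <<'E'
from st import *
for n in("top","scene"):
    im=eyes.get_image(n); cv2.imwrite(f"pics/{n}15.png",im["pixels"])
    w=cloud(im)
    m=(w[...,2]>68)&(w[...,2]<125)&(w[...,0]>440)&(w[...,0]<520)&(w[...,1]>-370)&(w[...,1]<-290)
    q=w[m]
    if len(q): print(n,len(q),q.min(0).round(1),q.max(0).round(1),q.mean(0),cv2.minAreaRect(q[:,:2].astype(np.float32)))
    if n=="scene": cv2.imwrite("pics/c15.png",cv2.resize(im["pixels"][200:280,70:170],None,fx=6,fy=6,interpolation=cv2.INTER_CUBIC))
E
```

```text
scene 236 [ 463.4 -341.    68.1] [ 503.4 -316.   108.4] [ 488.61106902 -328.41423623   93.06801624] ((482.8536376953125, -329.2785339355469), (43.94167709350586, 11.758502006530762), 25.403621673583984)
```

View pics/scene15.png

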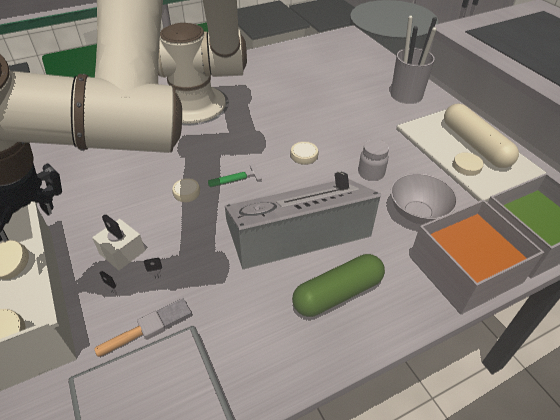

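View pics/c15.png

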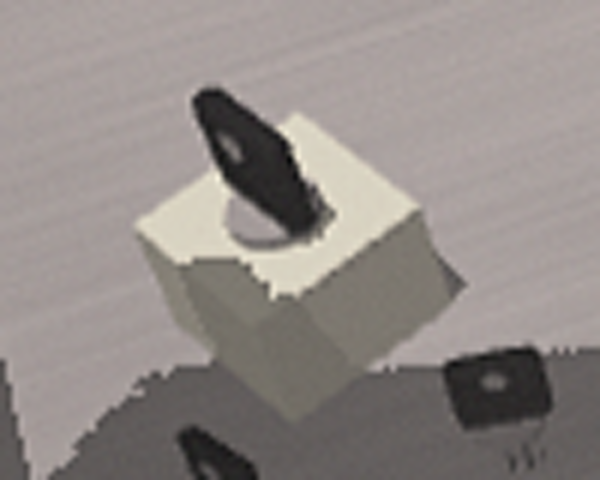

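The key stands seated: its depth extents match the start (top 108.4 vs 108.8 mm). The slider is at zero, the plug was home, and the bystanders are where they were. Handing in.

```bash
python3 -c "
from bench import arm,telemetry
print(telemetry.read_state()['contact_force'],telemetry.read_state()['clock']); print(arm.job_done())"
```

```text
[-0.25799771  0.64633605 -0.22575922] 32.875
the job is handed in; nothing more can be done
None
```

I did the whole sequence and handed the job in at 32.9 s of the 72 s allowed. `job_done()` gives no verdict, so the results below are my own checks.

- **Slider:** I pushed it left until it met the hard stop, where the force rose to about 24 N and it stopped moving. Later pictures show it at the short-bar end.
- **Key choice:** I took the key from the stand. It is the largest, with a bow about 44 mm wide against about 30 mm for the two loose keys.
- **Grip:** The arm could not reach the keyhole with the tool square to the panel, because joint 5 hit its range limit. I held the key tilted 20° in the fingers instead.
- **Lock:**
  - The key went in to about 33 mm.
  - I turned the hand 1.24 rad until the torque rose sharply, a sign of the stop, then back past home.
  - The slot lined up with the home mark in the picture after I drew the key out.
  - I could not read the lock angle or the key depth directly; both come from the arm's pose, the forces and the pictures.
- **Key back in stand:** It is released and upright. Its top measures 108.4 mm against 108.8 mm at the start, and its position is unchanged within 1–2 mm.
- **Bystanders:** Nothing touched them, and they look unmoved in the final picture.
- **Checks that disagreed:**
  - The two cameras differed by 3–6 mm along the panel for the keyhole; I used the top camera, and the key went in with no noticeable force.
  - There was a short 6 N sideways force while drawing the key out, which I relieved by shifting 0.6 mm.
  - My final top-camera depth check found no points on the key, so the seating check relies on the scene camera alone.

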